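Set the telescopic screen prop to length

TASK

Set the leaning telescopic prop of the printing press for the next screen: grip the black T-shaped rest at its top, twist it counter-clockwise to unlock it, draw it out until its pin is level with the dark steel setting clip on the sleeve, and twist it back fully clockwise so that the pin locks in the notch nearest the clip. Then give the locked rest a tug of about 12 N straight along the prop, holding it for about half a second, so that the prop lifts a little on its spring foot and is seen to hold; let the foot settle back and let go. Leave the clip and everything else where it is.

Things in the scene. Friction and masses are not known exactly. Their poses are not given: they have to be found in the camera images.
- bracket: Yellow steel bracket of the telescopic prop, bolted to the table: plate 130 x 100 x 10 mm, two cheeks 60 mm high. Origin: centre of the plate's underside, z up. The prop's axis starts 35 mm above the origin and leans 35 degrees from vertical to the bracket's -x side: pointing up the prop it is (-0.574, 0, 0.819) in the bracket's frame. The sleeve is 30 mm thick, its black top collar 36 mm.
- rest (a point): Centre of the black T-shaped rest on top of the prop's inner section, the part to grip: a rubber bar 64 mm long (point y), 20 mm thick (point x, the width to grip), 28 mm high (point z = the prop's axis, up). Under it is an 18 mm round tube, bare for 28 mm down to the sleeve's collar when parked, more as it extends. Rest, tube and pin turn together, and this frame with them.
- slide (a joint): How far the inner section is drawn out of the sleeve (m): 0 parked (as it starts), travel to 0.112. Unlocked, it slides with about 3 N of friction plus about 2 N of its own weight, and stays where it is left.
- twist (a joint): Turn of the inner section about the prop's axis (rad): 0 locked end stop, 1.1 unlocked end stop; grows counter-clockwise as seen looking down onto the rest. Below about 0.5 the pin is between the teeth, above about 0.6 it runs free; locked means below 0.3. Turns with about 0.06 N m of friction and stays where it is left.
- pin (a point): Steel locking pin, 4 mm thick with a 10 mm ball end, sticking out of the inner section on the sleeve's upper side, which faces away from the robot. The point is on the pin, 21 mm off the prop's axis and 170 mm below the rest's centre along the axis. Its x runs along the pin, z up the prop's axis.
- clip_mark (a point): Centre of the small dark steel setting clip (about 18 x 14 x 9 mm, with a short pointer) clamped on the sleeve across the free channel from the comb, 24 mm off the prop's axis; point z is the prop's axis. The pin is level with the clip when both are at the same distance along the axis. Leave the clip where it is.
- comb (a point): Steel comb on the side of the sleeve: a row of 4 mm teeth at 12 mm pitch. This point is on the prop's axis, level with the lowest notch, where the pin is parked; z is the prop's axis. Notches are at slide = 0, 12, 24 ... 108 mm; each leaves the pin about 2 mm of play (at most 3 mm) either way. Between teeth the section cannot slide.
- foot (a joint): How far the whole prop (sleeve and all) is lifted along its axis on its spring foot (m): 0 seated, stop at 0.008. A pull along the axis of about 7 N starts to lift it, and each further newton lifts it about 1 mm (12 N gives 4 to 5 mm); it springs back when let go.
- pot_a: Bystander: ink pot; origin at the centre of its underside. Leave alone.
- pot_b: Bystander: ink pot; origin at the centre of its underside. Leave alone.
- pot_c: Bystander: ink pot; origin at the centre of its underside. Leave alone.
- pot_d: Bystander: ink pot standing on the table beside the prop; origin at the centre of its underside. Leave alone.
- jar: Bystander: corked glass jar; origin at the centre of its underside. Leave alone.
- spray: Bystander: spray can; origin at the centre of its underside. Leave alone.
- tape: Bystander: roll of tape lying near the prop; origin at the centre of its underside. Leave alone.
- squeegee: Bystander: wooden squeegee; origin at the centre of its underside. Leave alone.
- spatula: Bystander: spatula, about 200 mm long, lying on the table. Leave alone.

How it is judged:
By the outcome, as a careful person would: the job done as asked, in the order asked, and still so for the second after the job is handed in, with the robot touching nothing.
It also fails if it takes over 48 s, if anything falls off the work surface, if the arm or the gripper's body presses on something with over 40 N, if the wrist force passes 120 N, or if a joint passes its speed limit or range.

ROBOT

A 6-joint arm with a two-finger parallel gripper is mounted at the origin on the work surface. World frame = base frame: x ahead of the robot, y to its left, z up, the work surface at z = 0. Lengths are in m, angles in rad, forces in N, time in s.
With the tool pointing down it reaches from about 0.3 to 0.875 m from the base axis. Payload 6.4 kg.
Tool frame: the origin (TCP) lies at the very end of the fingers, on their centre line; the grasp point (between the pads) lies 19 mm behind it; x points along the fingers, z is the direction in which the jaws open and shut, and the axes are right-handed (so a half turn about x gives the same grasp; the last joint's range is limited). The gripper opens to 88 mm and grips with 3 to 60 N. Pads are 18 mm wide; open, the fingers measure 123 mm over their backs; the gripper's body (75 mm by 187 mm) begins 45 mm behind the grasp point.
Start: joints at [0.923, 0.181, 1.607, -0, 1.354, -0.206], TCP at [0.246, 0.52, 0.239] pointing down, gripper open.
Joint ranges: [-2.99, 2.99], [-0.89, 2.07], [0.3, 2.58], [-1.14, 4.28], [0, 2.63], [-3.12, 3.12]. Speed limits (rad/s): [2.57, 2.57, 3.01, 3.14, 3.14, 3.14].

INTERFACE

Orientations are given as a unit quaternion [x, y, z, w].
In Python, from plant import read_state, capture, hand_in, find_in, regions_of gives the robot as it stands. The module is installed in compiled form; this text tells all that it offers.
- The arm moves only by the tool arm_command, never from a script. Its argument "plan" is a list of rows, each a list of 4 numbers: the shift along the world's x, y, z in m, then the turn about the world's z in degrees. A call has exactly 10 rows; each row shifts and turns the commanded pose from where the row before left it; what a row does not reach is not made up. A row lasts 1/12 s, in which the tool goes at most 41.7 mm and 7.16 degrees, less where a joint would pass 70% of its speed; a pose out of reach is approached as far as the arm can. A call is refused whole if a number of a shift passes 0.0417 or a number of a turn 7.16, either way. A call with a gripper value outside its range is refused whole. "fingers" is the closure, from -1 (fully open) to 1 (shut), set as the call begins (left out, the last holds). The fingers move at their own pace and stop on an object; "grip_force" is the grip in N (left out, the last holds). Time passes only in rows, so rows that do not move let the fingers close, or fill a call up. It gives the time, the measured TCP pose, the force and the opening at its end, in the units of the state.
- read_state(): the state, without advancing time (a new reading comes with each control period).
- capture(name): name is "scene" or "top" or "wrist"; returns a dict with "image" (384x512x3 uint8, red, green, blue), "mtx" (3x3 intrinsics, pixels), "world_from_camera" (4x4, takes a point from camera to world coordinates). Camera axes: x right, y down, z forward; pixel columns grow to the right and rows downward; lengths in m; the calibration is good to about 2 mm. A picture is of the moment at which its call begins. There is no depth.
- hand_in(): hands the job in, once; it reports no verdict.
Trained networks look in a picture, given as the dict that the camera call returned (one of the last four; its "shot" number tells which), for a name from the list of things; names that differ only in an ending like _2 or _b are one class to them, and where a whole thing is asked for, a point or a joint stands for the part that bears it (a point fixed in the world has none). Each returns a list of dicts, best first, with "confidence" (0 to 1); they miss things now and then, are a little off and sometimes report something else, mostly with a low value. They report only what shows in the picture. A call takes as long as a camera call.
- find_in(query, picture): "position" ([x, y, z] in m, in world coordinates, good to about 4 mm: the middle of the surface that is visible of it).
- regions_of(query, picture): "mask" (384x512 bool, what is visible of it).
The state is a dict: "time": time; "joints": joint angles; "qvel": joint speeds; "joint_torque": joint torques, N m; "eef_pos": TCP position; "tcp_rot": TCP orientation; "ft_force": force on the tool from outside, world axes, zero at the start; "moment": the same for the moment, N m; "gripper_width": finger opening in m.
Only numpy, scipy, OpenCV 4.12 (cv2) and the standard library are available. Lean on these libraries where they do the work, as an engineer would, in place of code of your own. Each camera call takes 0.05 s, during which the arm holds its last target. There are 200 camera calls.

## Working session

There is one attempt and no reset: what is moved stays moved. The work goes in short steps, Python scripts to look and compute and a tool call to move; the robot and the scene stay as the last step left them, time stands still between calls to the robot, and variables do not carry over. Pictures are saved under pics/ and viewed, about 8 in all and at most 12, crops included, and the job is handed in when it is done.

Besides the shell and the picture viewer there is one more tool, called after "Emit:" by a JSON object that holds its "api" and its "payload", one argument or row to a line. arm_command: Moves the arm, as the interface text tells. Its arguments: {"type":"object","properties":{"plan":{"type":"array"},"fingers":{"type":"number"},"grip_force":{"type":"number"}},"required":["plan"]}

```bash
mkdir -p pics
cat > h.py <<'E'
import numpy as np, cv2
from plant import *
def save(c,n,crop=None,s=1):
    im=c["image"][:,:,::-1]
    if crop: a,b,e,f=crop; im=im[b:f,a:e]
    cv2.imwrite("pics/"+n,cv2.resize(im,None,fx=s,fy=s,interpolation=cv2.INTER_CUBIC))
def proj(c,p):
    T=np.linalg.inv(c["world_from_camera"]); q=T[:3,:3]@np.asarray(p)+T[:3,3]; u=c["mtx"]@q; return u[:2]/u[2]
def ray(c,uv):
    T=c["world_from_camera"]; d=T[:3,:3]@np.linalg.inv(c["mtx"])@np.array([uv[0],uv[1],1.]); return T[:3,3],d/np.linalg.norm(d)
def tri(rs):
    A=0;b=0
    for o,d in rs:
        P=np.eye(3)-np.outer(d,d);A=A+P;b=b+P@o
    return np.linalg.solve(A,b)
E
python3 - <<'E'
from h import *
np.set_printoptions(precision=4,suppress=True)
print(read_state())
ims=[]
for n in ["scene","top"]:
    c=capture(n); ims.append(c["image"]); print(n,c["world_from_camera"],c["mtx"][0,0])
    save(c,n+"1.png",None,1.5)
    for q in ["bracket","rest","pin","clip_mark","comb"]:
        print(q,[(np.array(r["position"]).round(4),round(r["confidence"],2)) for r in find_in(q,c)[:3]])
E
```

```text
{'time': 0.0, 'joints': array([ 0.9227,  0.1815,  1.608 , -0.    ,  1.3538, -0.2063]), 'qvel': array([-0.0015,  0.0005, -0.0002, -0.0009, -0.0012,  0.0006]), 'joint_torque': array([  0.0004, -43.3856, -34.1859,   0.0703,   0.0387,  -0.0001]), 'eef_pos': array([0.2455, 0.5194, 0.2378]), 'tcp_rot': array([-0.3785,  0.598 ,  0.3781,  0.5968]), 'ft_force': array([ 0.7936, -0.2689, -0.224 ]), 'moment': array([-0.0071,  0.0102,  0.0378]), 'gripper_width': 0.08816408066022653}
scene [[-0.4534  0.6428 -0.6174  1.2216]
 [ 0.8912  0.337  -0.3036  0.4122]
 [ 0.0129 -0.6879 -0.7257  1.0078]
 [ 0.      0.      0.      1.    ]] 366.5595926450858
bracket [(array([0.6682, 0.0349, 0.0605]), 0.86)]
rest [(array([0.5648, 0.0419, 0.2347]), 0.54), (array([0.6108, 0.0315, 0.1633]), 0.5)]
pin [(array([0.5675, 0.0421, 0.2346]), 0.79)]
clip_mark []
comb [(array([0.6113, 0.0345, 0.1701]), 0.65)]
top [[ 0.0082 -0.9935  0.1135  0.4142]
 [-1.     -0.0084 -0.001   0.0443]
 [ 0.002  -0.1135 -0.9935  1.2534]
 [ 0.      0.      0.      1.    ]] 347.16209357231486
bracket [(array([0.6601, 0.0339, 0.0628]), 0.84)]
rest [(array([0.6767, 0.3555, 0.0504]), 0.54), (array([0.5527, 0.0404, 0.2406]), 0.5), (array([0.5485, 0.0959, 0.024 ]), 0.44)]
pin [(array([0.5501, 0.0347, 0.2442]), 0.39)]
clip_mark [(array([0.589 , 0.0358, 0.1969]), 0.33)]
comb [(array([0.5848, 0.0341, 0.1968]), 0.96), (array([0.6575, 0.0329, 0.0647]), 0.26)]
```

View pics/scene1.png

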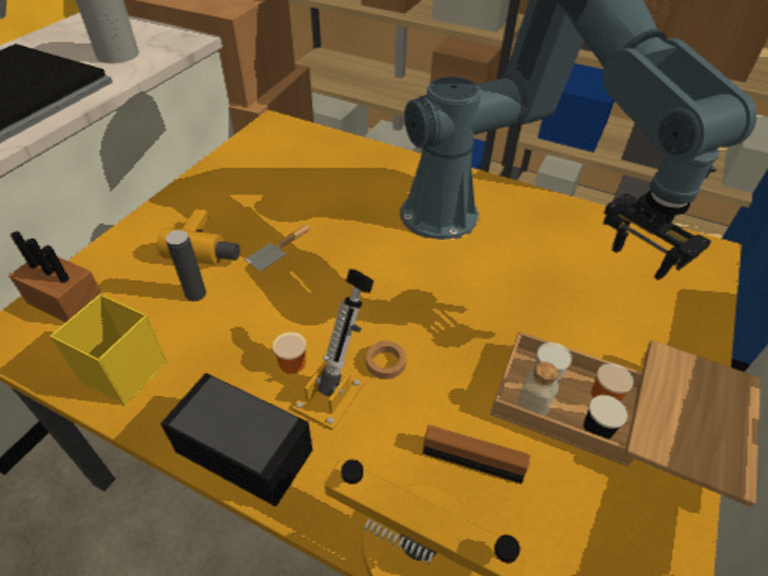

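View pics/top1.png

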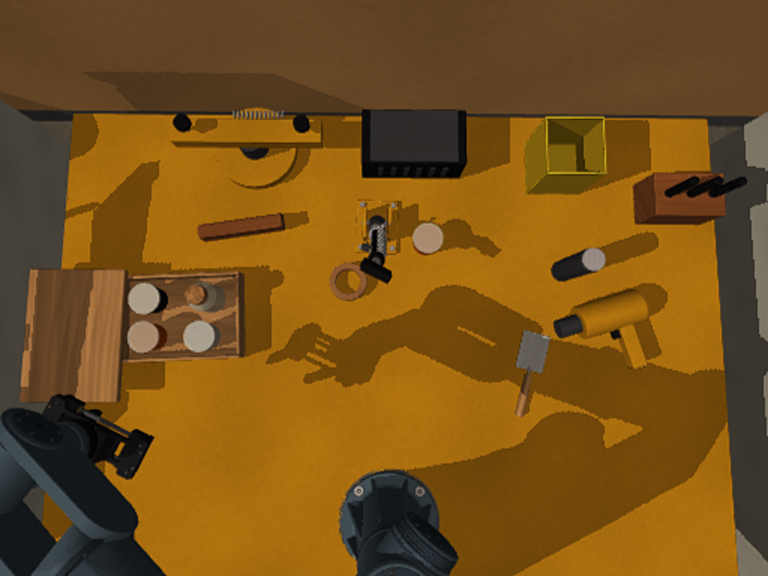

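Run:
```python
from h import *
np.set_printoptions(precision=4,suppress=True)
a=capture("scene"); b=capture("top"); w=capture("wrist")
save(a,"t1.png",(185,170,275,290),5); save(b,"t2.png",(225,120,295,200),7)
i=cv2.imread("pics/t1.png");j=cv2.imread("pics/t2.png")
i=cv2.resize(i,(420,560));j=cv2.resize(j,(380,434));j=cv2.copyMakeBorder(j,0,126,0,0,0)
cv2.imwrite("pics/c1.png",np.hstack([i,j]))
from scipy.spatial.transform import Rotation as R
s=read_state(); Rt=R.from_quat(s["tcp_rot"]).as_matrix(); print(Rt)
T=w["world_from_camera"]; print("cam in tool",Rt.T@(T[:3,3]-s["eef_pos"]),Rt.T@T[:3,:3],w["mtx"])
```

```text
[[ 0.     -0.904   0.4275]
 [-0.      0.4275  0.904 ]
 [-1.     -0.     -0.    ]]
cam in tool [-0.147   0.0839 -0.0004] [[ 0.0007 -0.3175  0.9483]
 [ 0.001  -0.9483 -0.3175]
 [ 1.      0.0012 -0.0004]] [[281.0973   0.     254.6811]
 [  0.     281.0973 193.622 ]
 [  0.       0.       1.    ]]
```

View pics/c1.png

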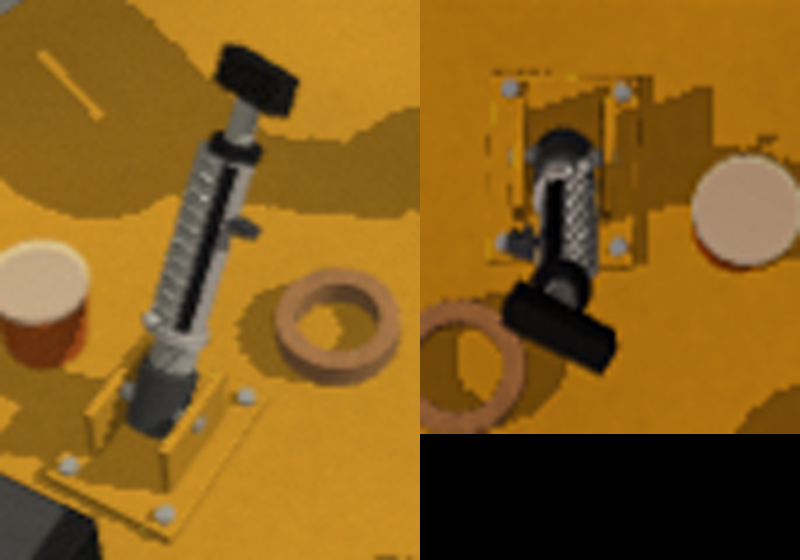

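Emit:
{"api": "arm_command", "payload": {
  "plan": [
    [0,0,0.03,-5.2],
    [0,0,0.03,-5.2],
    [0.015,-0.017,0.03,-5.2],
    [0.016,-0.018,0.03,-5.2],
    [0.016,-0.018,0.02,-5.2],
    [0.016,-0.018,0.02,-5.2],
    [0.016,-0.018,0,-5.2],
    [0.016,-0.018,0,-5.2],
    [0.016,-0.018,0,-5.2],
    [0.016,-0.018,0,-5.2]
  ]
}}

```text
time: 1.58
eef_pos: [0.3735, 0.3759, 0.399]
tcp_rot: [-0.076, 0.703, 0.077, 0.703]
ft_force: [-0.1, 0.1, -0.1]
gripper_width: 0.0879
```

Emit:
{"api": "arm_command", "payload": {
  "plan": [
    [0.016,-0.018,0,-5.2],
    [0.016,-0.018,0,-5.2],
    [0.016,-0.018,0,-5.2],
    [0.016,-0.018,0,-5.2],
    [0.016,-0.018,0,-5.2],
    [0.016,-0.018,0,-5.2],
    [0.016,-0.018,0,-5.2],
    [0.016,-0.018,0,-5.2],
    [0.016,-0.018,0,-5.2],
    [0.016,-0.018,0,-5.2]
  ]
}}

```text
time: 2.42
eef_pos: [0.5335, 0.1958, 0.3988]
tcp_rot: [0.239, 0.665, -0.239, 0.665]
ft_force: [-0.2, 0.4, -0.2]
gripper_width: 0.088
```

Emit:
{"api": "arm_command", "payload": {
  "plan": [
    [0.016,-0.018,0,-5.2],
    [0.016,-0.018,0,-5.2],
    [0.016,-0.018,0,-5.2],
    [0.016,-0.018,0,-5.2],
    [0.016,-0.018,0,-5.2],
    [0.016,-0.018,0,-5.2],
    [0.016,-0.018,0,-5.2],
    [0.016,-0.018,0,-5.2],
    [0.016,-0.018,0,-5.2],
    [0,0,0,-5.2]
  ]
}}

```text
time: 3.25
eef_pos: [0.6787, 0.0309, 0.3972]
tcp_rot: [-0.507, -0.492, 0.508, -0.492]
ft_force: [0.3, -0.3, 0.1]
gripper_width: 0.0883
```

Run:
```python
from h import *
np.set_printoptions(precision=4,suppress=True)
w=capture("wrist"); save(w,"w1.png",None,1.5); np.savez("w1.npz",**{k:w[k] for k in("image","mtx","world_from_camera")})
print(read_state()["joints"], w["world_from_camera"])
for q in ["bracket","rest","pin","clip_mark","comb"]:
    print(q,[(np.array(r["position"]).round(4),round(r["confidence"],2),proj(w,r["position"]).round(0)) for r in find_in(q,w)[:3]])
```

```text
[-0.1263  0.3431  1.0958 -0.0004  1.704   1.4799] [[-0.03   -0.9473 -0.3191  0.7605]
 [-0.9995  0.029   0.0079  0.0285]
 [ 0.0018  0.3191 -0.9477  0.5442]
 [ 0.      0.      0.      1.    ]]
bracket [(array([0.6465, 0.0348, 0.1001]), 0.92, array([252., 173.]))]
rest [(array([0.5555, 0.0329, 0.2369]), 0.88, array([256., 270.]))]
pin [(array([0.5566, 0.0341, 0.2384]), 0.82, array([255., 269.]))]
clip_mark [(array([0.6143, 0.0591, 0.1649]), 0.7, array([236., 206.]))]
comb [(array([0.5954, 0.0333, 0.19  ]), 0.83, array([254., 225.]))]
```

View pics/w1.png

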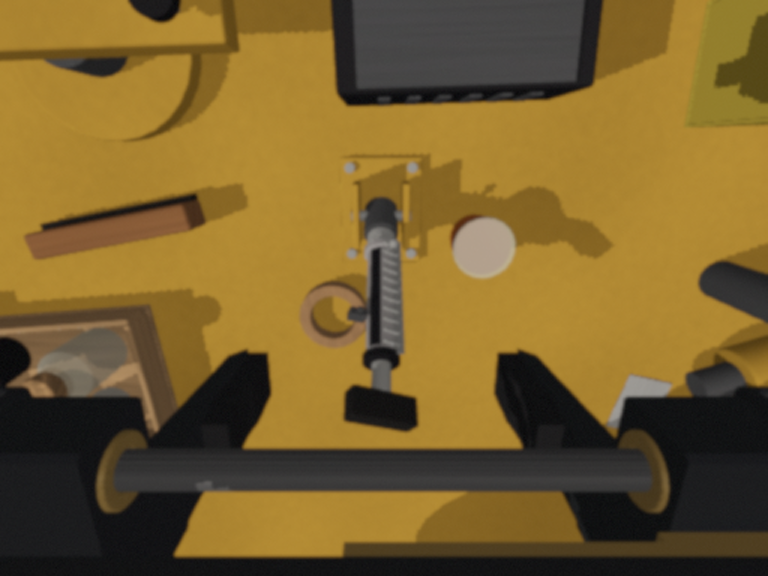

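Emit:
{"api": "arm_command", "payload": {
  "plan": [
    [-0.002,0,-0.02,0],
    [-0.002,0,-0.02,0],
    [-0.002,0,-0.02,0.5],
    [-0.002,0,-0.02,0.5],
    [-0.002,0,-0.02,0.5],
    [-0.002,0,-0.02,0],
    [-0.002,0,-0.02,0],
    [-0.002,0.002,-0.02,0],
    [-0.002,0.002,-0.007,0],
    [0,0,0,0]
  ]
}}

```text
time: 4.38
eef_pos: [0.6571, 0.04, 0.2297]
tcp_rot: [0.498, 0.503, -0.5, 0.5]
ft_force: [0.2, 0.3, -0.4]
gripper_width: 0.0881
```

Run:
```python
from h import *
np.set_printoptions(precision=4,suppress=True)
P={}
for n in ["wrist","scene","top"]:
    w=capture(n); np.savez("v_%s.npz"%n,**{k:w[k] for k in("image","mtx","world_from_camera")})
    for q in ["bracket","rest","pin","clip_mark","comb"]:
        f=find_in(q,w)[:2]; g=regions_of(q,w)[:2]
        print(n,q,[(np.array(r["position"]).round(4),round(r["confidence"],2)) for r in f],
         [(round(r["confidence"],2),r["mask"].sum(),np.argwhere(r["mask"]).mean(0)[::-1].round(1)) for r in g if r["mask"].any()])
        if q in("rest","clip_mark") and g: np.save("m_%s_%s.npy"%(n,q),g[0]["mask"])
    if n=="wrist": save(w,"w2.png",(180,150,330,300),4)
```

```text
wrist bracket [(array([0.6606, 0.0377, 0.0748]), 0.71)] [(0.72, np.int64(13460), array([261.1, 190.7])), (0.62, np.int64(2064), array([209.8, 234.7]))]
wrist rest [(array([0.5709, 0.0341, 0.2163]), 0.76)] [(0.71, np.int64(1139), array([255.3, 331.2])), (0.63, np.int64(325), array([234.3, 255.9]))]
wrist pin [(array([0.5667, 0.0353, 0.217 ]), 0.57)] [(0.75, np.int64(1019), array([254.3, 334.9]))]
wrist clip_mark [(array([0.614 , 0.0578, 0.1639]), 0.79)] [(0.92, np.int64(332), array([234.3, 255.8])), (0.36, np.int64(1067), array([254.8, 332.9]))]
wrist comb [(array([0.6191, 0.0357, 0.1559]), 0.88)] [(0.96, np.int64(6417), array([261.4, 250.5]))]
scene bracket [(array([0.6847, 0.0337, 0.0479]), 0.82)] [(0.7, np.int64(1670), array([220.4, 252.3]))]
scene rest [(array([0.5591, 0.0391, 0.2387]), 0.4)] [(0.61, np.int64(21), array([241. , 183.8]))]
scene pin [(array([0.5595, 0.0384, 0.2364]), 0.63)] [(0.63, np.int64(30), array([234.8, 197.6]))]
scene clip_mark [(array([ 0.3761, -0.3327,  0.0036]), 0.53)] [(0.54, np.int64(1412), array([316.8, 302.5]))]
scene comb [(array([0.6341, 0.0296, 0.1363]), 0.89), (array([0.5586, 0.0406, 0.2389]), 0.34)] [(0.75, np.int64(502), array([225.7, 226.9])), (0.16, np.int64(2), array([240.5, 183.5]))]
top bracket [(array([0.6561, 0.0337, 0.0643]), 0.95)] [(0.95, np.int64(552), array([251.1, 157.6]))]
top rest [(array([ 0.5761, -0.4003,  0.1537]), 0.41)] [(0.3, np.int64(435), array([133.7, 223.9])), (0.28, np.int64(227), array([251. , 160.2]))]
top pin [] [(0.3, np.int64(649), array([161.5, 151.4]))]
top clip_mark [] [(0.37, np.int64(258), array([250.2, 159.2])), (0.27, np.int64(428), array([136.1, 197.5]))]
top comb [(array([0.624 , 0.0327, 0.1411]), 0.54)] [(0.7, np.int64(214), array([250.6, 159.2]))]
```

View pics/w2.png

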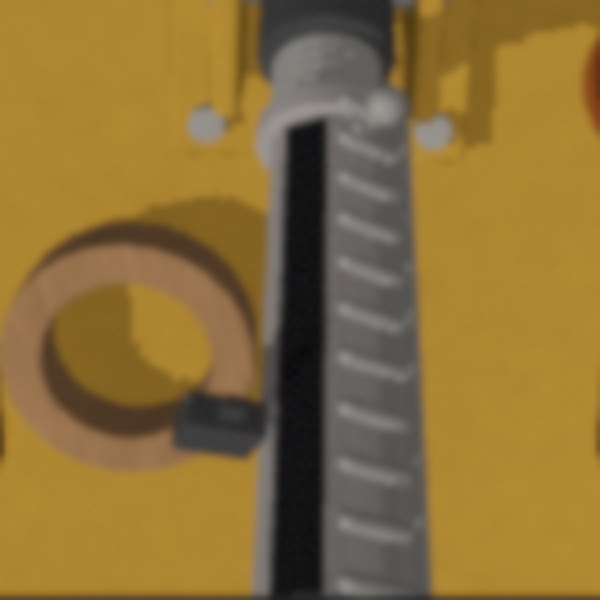

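```bash
cat > fit.py <<'E'
from h import *
from scipy.optimize import least_squares
np.set_printoptions(precision=4,suppress=True)
w=dict(np.load("v_wrist.npz"))
cr=lambda p: np.array(p,float)/4+[180-.375,150-.375]
teeth=[cr((340,y)) for y in(145,180,220,265,312,360,412,467,524,585)]
pin=cr((383,107)); 
bolts={(-1,1):cr((207,123)),(-1,-1):cr((433,131))}
def frame(q):
    bx,by,yaw=q[:3]; c,s=np.cos(yaw),np.sin(yaw); Rz=np.array([[c,-s,0],[s,c,0],[0,0,1]])
    return np.array([bx,by,.035]),Rz@[-.5736,0,.8192],Rz@[.8192,0,.5736],Rz@[0,1,0]
def pt(q,s,r,psi):
    B,a,u,h=frame(q); return B+s*a+r*(np.cos(psi)*u+np.sin(psi)*h)
def res(q):
    e=[]
    for k,t in enumerate(teeth): e+=list(proj(w,pt(q,q[3]+.006+.012*k,q[4],q[5]))-t)
    e+=list(proj(w,pt(q,q[3],.025,q[6]))-pin)
    e+=[(q[4]-.016)/.001]
    for (i,j),b in bolts.items():
        c,s=np.cos(q[2]),np.sin(q[2]); l=np.array([i*q[7],j*.0375]); 
        e+=list((proj(w,[q[0]+c*l[0]-s*l[1],q[1]+s*l[0]+c*l[1],.014])-b)*.5)
    return e
r=least_squares(res,[.667,.034,0,.08,.016,-.2,-.7,.05],x_scale=.01); q=r.x
print(q, np.array(r.fun).round(1)); B,a,u,h=frame(q)
P=pt(q,q[3]+.170,0,0); print("axis",a,"rest",P)
corners=[(1,1,1),(1,-1,1),(-1,-1,1),(-1,1,1),(1,1,-1),(1,-1,-1)] 
pix=[cr(p) for p in((178,422),(255,430),(250,457),(175,447),(190,392),(268,398))]
# (tangential toward u, radial out, axial)
def cp(v,i,j,k):
    e=-np.sin(v[1])*h*-1*0
    rad=np.cos(v[1])*u+np.sin(v[1])*h; tan=np.sin(v[1])*u-np.cos(v[1])*h
    return B+v[0]*a+.024*rad+i*.007*tan+j*.009*rad+k*.0045*a
f=lambda v:np.concatenate([proj(w,cp(v,i,j,k))-p for (i,j,k),p in zip(corners,pix)])
c=least_squares(f,[.16,1.5]); print("clip s",c.x[0]-q[3],"psi",c.x[1],c.fun.round(1))
E
python3 fit.py
```

```text
[ 0.6904  0.0309 -0.0302  0.0735  0.0158 -0.1257 -0.5046  0.0569] [ 0.  -0.8  0.   0.2  0.   0.5  0.   0.1  0.  -0.2  0.  -0.   0.  -0.2
 -0.  -0.3 -0.   0.  -0.   0.3 -0.1  0.4 -0.2  0.3  0.  -0.  -0. ]
axis [-0.5733  0.0173  0.8192] rest [0.5508 0.0351 0.2345]
clip s 0.07597009917172586 psi 1.4297648417622837 [ 0.5  0.8  2.3  0.7  1.3  0.1 -0.   0.9 -1.6 -1.5 -0.5 -1. ]
```

```bash
cat >> fit.py <<'E'
import itertools
if __name__=="__main__":
    m=np.load("m_wrist_clip_mark.npy"); best=[]
    ys,xs=np.where(m); print("mask bbox crop",(xs.min()-180)*4,(xs.max()-180)*4,(ys.min()-150)*4,(ys.max()-150)*4)
    def iou(s,psi,ax,tn,ro):
        rad=np.cos(psi)*u+np.sin(psi)*h; tan=np.sin(psi)*u-np.cos(psi)*h
        pts=np.array([proj(w,B+(s+q[3])*a+ro*rad+i*tn/2*tan+j*.009*rad+k*ax/2*a) for i,j,k in itertools.product((-1,1),repeat=3)])
        z=np.zeros(m.shape,np.uint8); cv2.fillConvexPoly(z,cv2.convexHull(np.round(pts*16).astype(np.int32)),1,shift=4)
        return (m&(z>0)).sum()/(m|(z>0)).sum()
    for ax,tn in((.009,.014),(.014,.009)):
        g=[(iou(s,p,ax,tn,ro),s,p,ro) for s in np.arange(.066,.084,.001) for p in np.arange(1,1.9,.1) for ro in (.024,.022,.026)]
        g.sort(reverse=True); print(ax,tn,np.array(g[:4]))
    big=cv2.resize(w["image"][235:275,215:275,::-1],None,fx=12,fy=12,interpolation=cv2.INTER_CUBIC)
    for s,col in((.072,(0,255,0)),(.078,(0,0,255)),(.084,(255,0,0))):
        pl=[((proj(w,pt(q,q[3]+s,.024,t))-[215,235]+.5)*12) for t in np.arange(-.6,2.0,.05)]
        cv2.polylines(big,[np.round(pl).astype(np.int32)],False,col,1)
    cv2.imwrite("pics/clip.png",big)
E
python3 fit.py
```

```text
[ 0.6904  0.0309 -0.0302  0.0735  0.0158 -0.1257 -0.5046  0.0569] [ 0.  -0.8  0.   0.2  0.   0.5  0.   0.1  0.  -0.2  0.  -0.   0.  -0.2
 -0.  -0.3 -0.   0.  -0.   0.3 -0.1  0.4 -0.2  0.3  0.  -0.  -0. ]
axis [-0.5733  0.0173  0.8192] rest [0.5508 0.0351 0.2345]
clip s 0.07597009917172586 psi 1.4297648417622837 [ 0.5  0.8  2.3  0.7  1.3  0.1 -0.   0.9 -1.6 -1.5 -0.5 -1. ]
mask bbox crop 172 264 392 456
0.009 0.014 [[0.8439 0.076  1.5    0.024 ]
 [0.8338 0.075  1.6    0.024 ]
 [0.8338 0.077  1.4    0.024 ]
 [0.8235 0.074  1.7    0.024 ]]
0.014 0.009 [[0.746  0.073  1.7    0.024 ]
 [0.7374 0.074  1.7    0.024 ]
 [0.7333 0.074  1.6    0.024 ]
 [0.7312 0.075  1.6    0.024 ]]
```

View pics/clip.png

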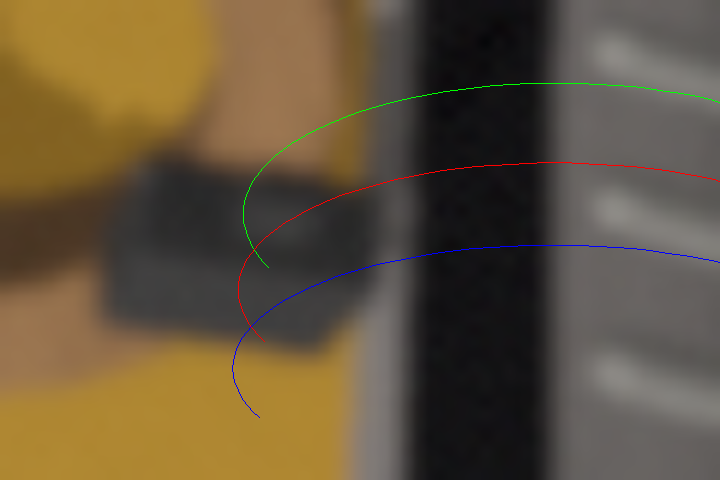

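```bash
cat > t.py <<'E'
from fit import *
v=dict(np.load("v_scene.npz")); t=dict(np.load("v_top.npz")); w1=dict(np.load("w1.npz"))
im=v["image"]
# dark blob near clip in scene
g=im[205:232,225:250].astype(int).sum(2)
print(g[::1,5:22])
for s,p in((.072,1.8),(.074,1.65),(.076,1.5),(.078,1.35),(.08,1.2)):
    P=pt(q,q[3]+s,.024,p); print(s,p,"wrist",proj(w,P),"scene",proj(v,P),"w1",proj(w1,P),"top",proj(t,P))
print("pin scene",proj(v,pt(q,q[3],.025,q[6])),"rest",proj(v,pt(q,q[3]+.17,0,0)),proj(w1,pt(q,q[3]+.17,0,0)),proj(t,pt(q,q[3]+.17,0,0)))
a1=(w1["image"][195:218,225:252].astype(int).sum(2)); print(a1)
E
python3 t.py
```

```text
[ 0.6904  0.0309 -0.0302  0.0735  0.0158 -0.1257 -0.5046  0.0569] [ 0.  -0.8  0.   0.2  0.   0.5  0.   0.1  0.  -0.2  0.  -0.   0.  -0.2
 -0.  -0.3 -0.   0.  -0.   0.3 -0.1  0.4 -0.2  0.3  0.  -0.  -0. ]
axis [-0.5733  0.0173  0.8192] rest [0.5508 0.0351 0.2345]
clip s 0.07597009917172586 psi 1.4297648417622837 [ 0.5  0.8  2.3  0.7  1.3  0.1 -0.   0.9 -1.6 -1.5 -0.5 -1. ]
[[202 124  85  87  95  82  89  79  57  58  67  69  62  63  98 102  92]
 [312 197  62  69  83  77  87  77  89  77  75  69  63  63  73  81  92]
 [334 208  96  59  67  76  71  87  86  78  68  57  75  59  64  75  96]
 [400 216  90  66  74  67  73  72  70  62  56  57  48  69  56  86 101]
 [307 213  87  56  61  62  58  65  61  68  87  80  66  64  53  78 118]
 [286 164  69  56  66  58  61  67  64  56  72  80  53  70  76  92 170]
 [284 162  71  59  69  62  50  64  63  60  55  69  60  90 100 117 282]
 [215  96  75  76 129  95  63  67  63  69  67  65  76  91 106 224 355]
 [191  58  56 164 167  93  60  66  56  85  71  83  79  88 172 344 395]
 [163  57  64 278 229  96  55  57  77  84  87 110 113 116 282 374 394]
 [ 92  74  79 2
[... 3733 characters left out ...]
 143  73  61  57  59]
 [312 333 350 357 355 339 294 244 220 209 202 196 196 195 194 193 198 204
  234 289 303 246 144  71  60  60  60]
 [285 305 328 341 344 340 317 293 281 265 245 223 219 213 206 206 203 224
  273 325 321 251 150  78  61  58  59]
 [270 280 293 307 314 335 337 335 331 314 285 266 263 266 259 251 243 264
  305 344 330 251 146  80  55  56  57]
 [266 266 272 275 291 320 334 334 334 322 298 295 309 315 315 304 303 305
  329 348 333 257 146  78  52  63  68]
 [263 265 265 267 277 292 298 298 294 291 289 313 330 340 343 339 336 331
  330 350 332 254 145  75  54  51  65]
 [264 265 266 267 270 269 266 263 253 261 287 321 339 343 348 352 350 337
  328 346 332 251 140  74  57  58  60]]
```

Emit:
{"api": "arm_command", "payload": {
  "plan": [
    [0,0,0.025,-2.5],
    [0,0,0.03,-2.5],
    [-0.005,0,0.03,-2.5],
    [-0.015,0,0.015,-2.5],
    [-0.015,-0.001,0,-2.5],
    [-0.015,-0.001,0,-2.5],
    [-0.015,-0.001,0,-2.5],
    [-0.015,-0.001,0,-2.5],
    [-0.015,-0.001,0,-2.5],
    [-0.011,0,0,-2.5]
  ]
}}

```text
time: 6.87
eef_pos: [0.5518, 0.0337, 0.3319]
tcp_rot: [0.596, 0.38, -0.596, 0.38]
ft_force: [0.1, -0.1, 0.4]
gripper_width: 0.0881
```

Emit:
{"api": "arm_command", "payload": {
  "plan": [
    [0,0,-0.005,0],
    [0,0,-0.015,0],
    [0,0,-0.015,0],
    [0,0,-0.015,0],
    [0,0,-0.015,0],
    [0,0,-0.015,0],
    [0,0,-0.015,0],
    [0,0,-0.015,0],
    [0,0,-0.004,0],
    [0,0,0,0]
  ]
}}

```text
time: 7.7
eef_pos: [0.5523, 0.0339, 0.216]
tcp_rot: [-0.595, -0.382, 0.596, -0.38]
ft_force: [-0.3, -0.7, 0.1]
gripper_width: 0.088
```

Run:
```python
from h import *
s=read_state(); print(s["eef_pos"],s["ft_force"],s["moment"])
w=capture("wrist"); v=capture("scene"); 
save(w,"a.png",(130,150,380,384),2); save(v,"b.png",(190,150,270,260),4)
i=cv2.imread("pics/a.png"); j=cv2.imread("pics/b.png"); i=cv2.resize(i,(470,440)); j=cv2.resize(j,(320,440)); cv2.imwrite("pics/g1.png",np.hstack([i,j]))
```

```text
[0.55226687 0.03390649 0.2160164 ] [-0.29858345 -0.65391407  0.08201396] [0.00678867 0.13431707 0.01309486]
```

View pics/g1.png

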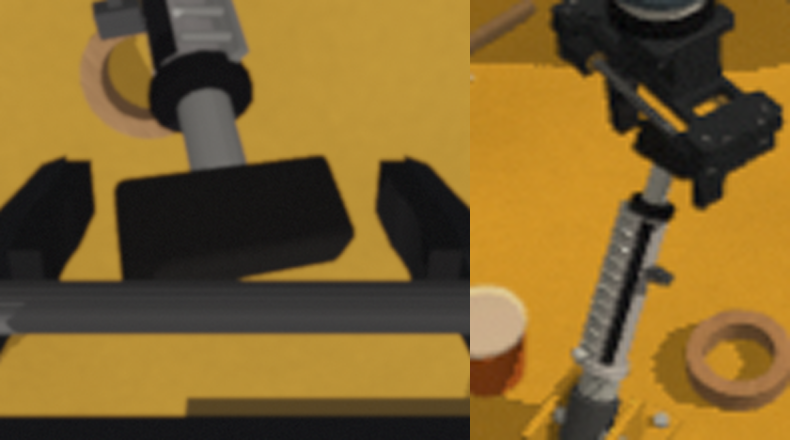

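Emit:
{"api": "arm_command", "payload": {
  "plan": [
    [0,0,0,0],
    [0,0,0,0],
    [0,0,0,0],
    [0,0,0,0],
    [0,0,0,0],
    [0,0,0,0],
    [0,0,0,0],
    [0,0,0,0],
    [0,0,0,0],
    [0,0,0,0]
  ],
  "fingers": 1,
  "grip_force": 20
}}

```text
time: 8.63
eef_pos: [0.5531, 0.0339, 0.2179]
tcp_rot: [0.596, 0.381, -0.595, 0.381]
ft_force: [1.7, 2.1, 1.3]
gripper_width: 0.0676
```

Run:
```python
from h import *
s=read_state(); print(s["eef_pos"],s["ft_force"],s["moment"],s["gripper_width"])
```

```text
[0.55311777 0.03388823 0.21793573] [1.67532512 2.08193368 1.26924208] [ 0.43423002 -0.13649929  0.03168909] 0.06762630799848576
```

Emit:
{"api": "arm_command", "payload": {
  "plan": [
    [0,0,0,3],
    [0,0,0,4],
    [0,0,0,4],
    [0,0,0,4],
    [0,0,0,4],
    [0,0,0,4],
    [0,0,0,4],
    [0,0,0,4],
    [0,0,0,4],
    [0,0,0,0]
  ]
}}

```text
time: 9.47
eef_pos: [0.5531, 0.0333, 0.2175]
tcp_rot: [0.453, 0.542, -0.453, 0.543]
ft_force: [3.2, 2.4, -1.7]
gripper_width: 0.0656
```

Run:
```python
from h import *
s=read_state(); print(s["eef_pos"],s["ft_force"],s["moment"],s["gripper_width"])
```

```text
[0.55313673 0.03328028 0.21750606] [ 3.16515698  2.39917524 -1.74990756] [-0.56089043 -0.51941217 -0.6121029 ] 0.06564456314892078
```

Emit:
{"api": "arm_command", "payload": {
  "plan": [
    [0,0,0,4],
    [0,0,0,4],
    [0,0,0,4],
    [0,0,0,4],
    [0,0,0,4],
    [0,0,0,4],
    [0,0,0,3],
    [0,0,0,0],
    [0,0,0,0],
    [0,0,0,0]
  ]
}}

```text
time: 10.3
eef_pos: [0.5529, 0.0358, 0.217]
tcp_rot: [0.316, 0.633, -0.314, 0.633]
ft_force: [4.3, 9.4, -3.9]
gripper_width: 0.0668
```

Run:
```python
from h import *
s=read_state(); print(s["eef_pos"],s["ft_force"],s["moment"],s["gripper_width"])
w=capture("wrist"); save(w,"g2.png",(130,110,380,330),3)
```

```text
[0.55290758 0.03578718 0.21698922] [ 4.25995683  9.39850169 -3.85309459] [ 0.78336304 -0.84557525 -0.36845559] 0.06675162036043573
```

View pics/g2.png

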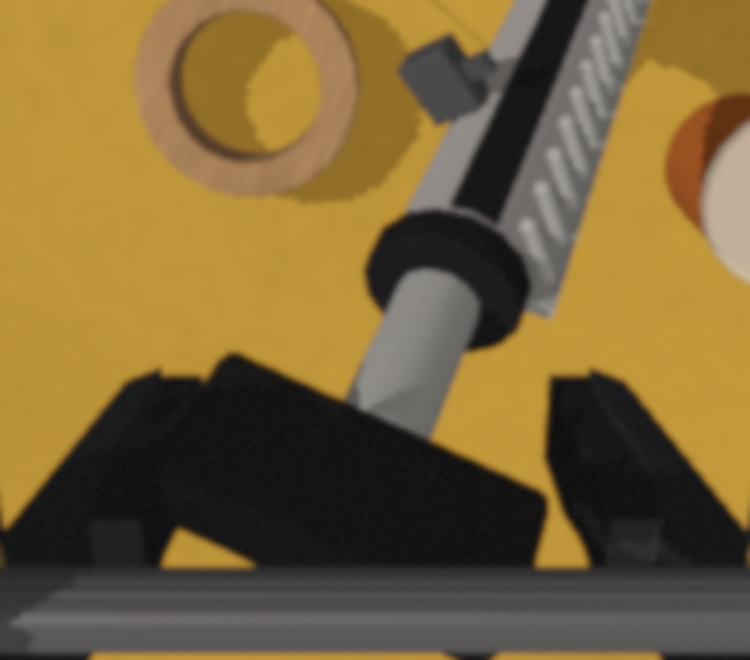

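Emit:
{"api": "arm_command", "payload": {
  "plan": [
    [0,0,0,4],
    [0,0,0,4],
    [0,0,0,0],
    [0,0,0,0],
    [0,0,0,0],
    [0,0,0,0],
    [0,0,0,0],
    [0,0,0,0],
    [0,0,0,0],
    [0,0,0,0]
  ]
}}

```text
time: 11.18
eef_pos: [0.5522, 0.0366, 0.2165]
tcp_rot: [0.271, 0.655, -0.269, 0.652]
ft_force: [2.6, 11.4, -4.5]
gripper_width: 0.0656
```

```bash
cat > rings.py <<'E'
from fit import *
s=read_state(); print(s["eef_pos"],s["ft_force"],s["moment"],s["gripper_width"])
W=capture("wrist"); np.savez("w3.npz",**{k:W[k] for k in("image","mtx","world_from_camera")})
x0,y0,x1,y1,k=240,50,350,210,5
big=cv2.resize(W["image"][y0:y1,x0:x1,::-1],None,fx=k,fy=k,interpolation=cv2.INTER_CUBIC)
for sl,r,col in((.066,.0158,(0,255,255)),(.078,.0158,(0,255,255)),(.090,.0158,(0,255,255)),(.102,.0158,(0,255,255)),(.072,.024,(0,255,0)),(.084,.024,(255,0,0))):
    rg=np.arange(-.9,-.1,.05) if r<.02 else np.arange(-.2,2.2,.05)
    cv2.polylines(big,[np.round([((proj(W,pt(q,q[3]+sl,r,t))-[x0,y0]+.5)*k) for t in rg]).astype(np.int32)],False,col,1)
cv2.imwrite("pics/r.png",big[:600])
E
python3 rings.py
```

```text
[ 0.6904  0.0309 -0.0302  0.0735  0.0158 -0.1257 -0.5046  0.0569] [ 0.  -0.8  0.   0.2  0.   0.5  0.   0.1  0.  -0.2  0.  -0.   0.  -0.2
 -0.  -0.3 -0.   0.  -0.   0.3 -0.1  0.4 -0.2  0.3  0.  -0.  -0. ]
axis [-0.5733  0.0173  0.8192] rest [0.5508 0.0351 0.2345]
clip s 0.07597009917172586 psi 1.4297648417622837 [ 0.5  0.8  2.3  0.7  1.3  0.1 -0.   0.9 -1.6 -1.5 -0.5 -1. ]
[0.5522 0.0366 0.2165] [ 2.6023 11.4415 -4.5024] [ 1.157  -0.7327 -0.3218] 0.06558546327819192
```

View pics/r.png

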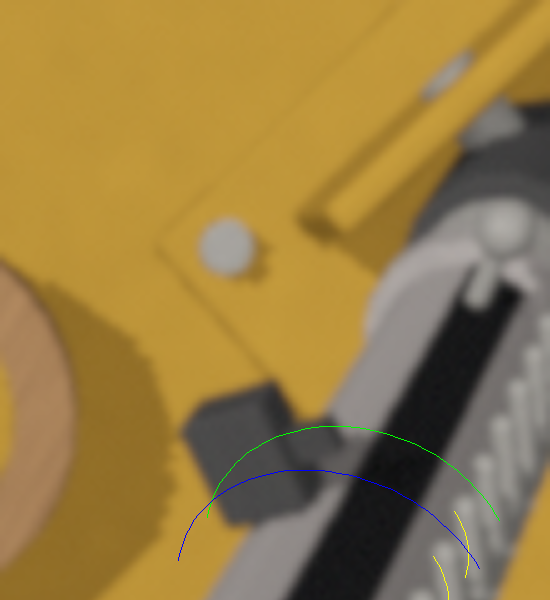

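```bash
cat > joint.py <<'E'
from fit import *
W=capture("wrist"); g=regions_of("clip_mark",W); 
for r in g[:3]: print(r["confidence"],r["mask"].sum(),np.argwhere(r["mask"]).mean(0)[::-1])
M=g[0]["mask"]; m=np.load("m_wrist_clip_mark.npy")
Ws=[(w,m),(W,M)]
def io(c,mm,s,psi,ax,tn,ra,ro):
    rad=np.cos(psi)*u+np.sin(psi)*h; tan=np.sin(psi)*u-np.cos(psi)*h
    pts=np.array([proj(c,B+(s+q[3])*a+ro*rad+i*tn/2*tan+j*ra/2*rad+k*ax/2*a) for i,j,k in itertools.product((-1,1),repeat=3)])
    z=np.zeros(mm.shape,np.uint8); cv2.fillConvexPoly(z,cv2.convexHull(np.round(pts*16).astype(np.int32)),1,shift=4)
    return (mm&(z>0)).sum()/(mm|(z>0)).sum()
for dims in itertools.permutations((.009,.014,.018)):
    G=[]
    for s in np.arange(.066,.086,.001):
        for p in np.arange(.9,2.0,.1):
            i1,i2=[io(c,mm,s,p,*dims,.024) for c,mm in Ws]; G.append((i1+i2,i1,i2,s,p))
    G.sort(reverse=True); print(dims,np.array(G[:3]))
for sl,p in ((.072,.5),(.072,.6)):print(proj(W,pt(q,q[3],.025,p)))
E
sed -i 's/^import itertools//; 1i import itertools' fit.py; python3 joint.py | tail -22
```

```text
0.64 618 [290.8058 140.0016]
0.16 22592 [300.0533 167.7309]
(0.009, 0.014, 0.018) [[1.6426 0.822  0.8207 0.075  1.5   ]
 [1.6412 0.8338 0.8075 0.077  1.4   ]
 [1.6177 0.8177 0.8    0.076  1.4   ]]
(0.009, 0.018, 0.014) [[1.4704 0.7401 0.7303 0.078  1.3   ]
 [1.4519 0.6917 0.7602 0.076  1.4   ]
 [1.4484 0.7028 0.7456 0.077  1.4   ]]
(0.014, 0.009, 0.018) [[1.5296 0.7211 0.8085 0.074  1.5   ]
 [1.504  0.7201 0.7839 0.075  1.5   ]
 [1.4946 0.6807 0.8139 0.073  1.5   ]]
(0.014, 0.018, 0.009) [[1.1463 0.5614 0.5849 0.079  1.2   ]
 [1.1441 0.5145 0.6296 0.079  1.3   ]
 [1.1389 0.5453 0.5937 0.08   1.2   ]]
(0.018, 0.009, 0.014) [[1.3556 0.5517 0.8038 0.076  1.4   ]
 [1.3488 0.5458 0.803  0.074  1.5   ]
 [1.3485 0.547  0.8015 0.073  1.5   ]]
(0.018, 0.014, 0.009) [[1.1425 0.4549 0.6876 0.079  1.3   ]
 [1.14   0.4607 0.6792 0.078  1.3   ]
 [1.1304 0.4656 0.6648 0.077  1.3   ]]
[344.8065  95.1072]
[342.0361  94.1057]
```

Emit:
{"api": "arm_command", "payload": {
  "plan": [
    [0,0,0,-2.5],
    [0,0,0,-2.5],
    [0,0,0,0],
    [-0.001,0,0.0014,0],
    [-0.0028,0.0001,0.004,0],
    [-0.0028,0.0001,0.004,0],
    [-0.0028,0.0001,0.004,0],
    [-0.0028,0.0001,0.004,0],
    [-0.0028,0.0001,0.004,0],
    [-0.0028,0.0001,0.004,0]
  ],
  "grip_force": 30
}}

```text
time: 12.17
eef_pos: [0.5336, 0.0379, 0.2415]
tcp_rot: [0.3, 0.643, -0.296, 0.639]
ft_force: [2.2, 13.4, -4.2]
gripper_width: 0.0648
```

```bash
cat > st.py <<'E'
from fit import *
s=read_state(); f=s["ft_force"]; print(s["time"],s["eef_pos"],"F",f,"axial",f@a,"lat",f-(f@a)*a,"M",s["moment"],s["gripper_width"])
p0=np.array([.5522,.0366,.2165]); d=s["eef_pos"]-p0; print("along",d@a,"off",d-(d@a)*a)
E
python3 st.py|tail -2
```

```text
12.1667 [0.5336 0.0379 0.2415] F [ 2.1797 13.3875 -4.2241] axial -4.478473116661948 lat [-0.388  13.465  -0.5553] M [ 2.0742 -0.1011 -0.015 ] 0.06477983931446628
along 0.031135818955789867 off [-0.0008  0.0007 -0.0006]
```

Emit:
{"api": "arm_command", "payload": {
  "plan": [
    [-0.0026,0.0005,0.0037,0],
    [-0.0026,0.0005,0.0037,0],
    [-0.0026,0.0005,0.0037,0],
    [-0.0026,0.0005,0.0037,0],
    [-0.0026,0.0005,0.0037,0],
    [-0.0026,0.0005,0.0037,0],
    [-0.0026,0.0005,0.0037,0],
    [-0.0026,0.0005,0.0037,0],
    [-0.0026,0,0.0037,0],
    [0,0,0,0]
  ]
}}

```text
time: 13.0
eef_pos: [0.5104, 0.0404, 0.2756]
tcp_rot: [0.299, 0.643, -0.297, 0.64]
ft_force: [-0.5, 7.4, -0.5]
gripper_width: 0.0651
```

```bash
python3 st.py|tail -2
cat > look.py <<'E'
import sys
from fit import *
W=capture("wrist"); n=sys.argv[1]; np.savez(n+".npz",**{k:W[k] for k in("image","mtx","world_from_camera")})
x0,y0,x1,y1,k=[int(t) for t in sys.argv[2:7]]
big=cv2.resize(W["image"][y0:y1,x0:x1,::-1],None,fx=k,fy=k,interpolation=cv2.INTER_CUBIC)
sl=float(sys.argv[7]); ps=float(sys.argv[8])
for d,col in((-.006,(0,255,255)),(0,(0,255,0)),(.006,(255,0,0))):
    o=(proj(W,pt(q,q[3]+sl+d,.025,ps))-[x0,y0]+.5)*k; cv2.circle(big,tuple(np.round(o).astype(int)),4,col,1)
cv2.imwrite("pics/%s.png"%n,big)
print("clip72-78",proj(W,pt(q,q[3]+.072,.024,1.5)),proj(W,pt(q,q[3]+.078,.024,1.5)),"pin",proj(W,pt(q,q[3]+sl,.025,ps)))
E
python3 look.py k1 200 50 360 170 5 .070 .6|tail -1
```

```text
13.0 [0.5104 0.0404 0.2756] F [-0.5151  7.3864 -0.516 ] axial 0.00043643830252826366 lat [-0.5149  7.3864 -0.5163] M [ 1.2245  0.41   -0.0281] 0.06513178600878583
along 0.07247137352887223 off [-0.0003  0.0025 -0.0003]
clip72-78 [312.6596  94.108 ] [310.9246  97.0901] pin [336.6641  86.7078]
```

View pics/k1.png

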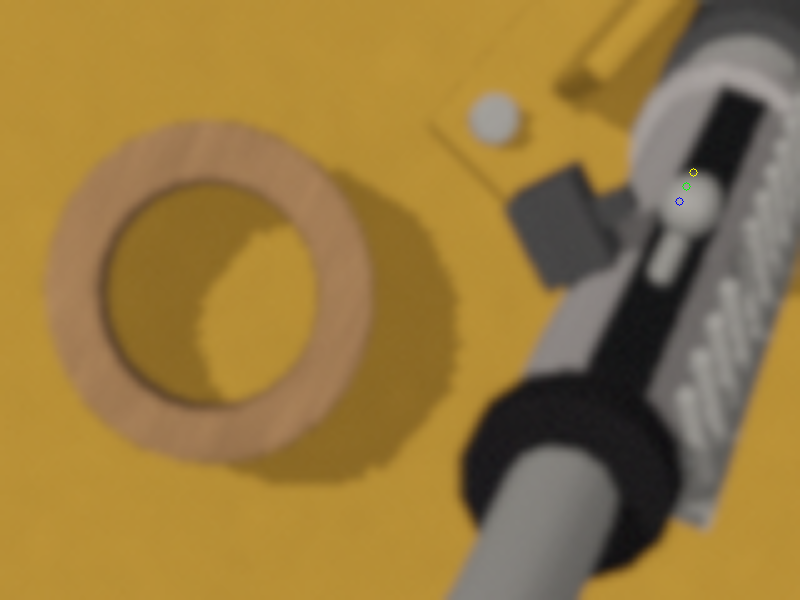

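```bash
cat > j2.py <<'E'
from fit import *
W=dict(np.load("k1.npz")); o=np.array([200,50])-.5+np.array([692,205])/5
for r in(.022,.025,.028):
    z=least_squares(lambda v:proj(W,pt(q,q[3]+v[0],r,v[1]))-o,[.07,.5],x_scale=[.01,.1]); print("pin r",r,z.x,z.cost)
R3=dict(np.load("w3.npz")); o3=np.array([240,50])-.5+np.array([503,228])/5
for r in(.022,.025,.028):
    z=least_squares(lambda v:proj(R3,pt(q,q[3]+v[0],r,v[1]))-o3,[.0,.5],x_scale=[.01,.1]); print("pin before r",r,z.x)
# clip box corners in k1, hand read: outer-low..; mask by threshold
c=W["image"].astype(int); g=np.zeros((384,512),bool); g[80:110,298:332]=True
M=g&(c.sum(2)<270)&(c.max(2)-c.min(2)<25)
n,l,st,ce=cv2.connectedComponentsWithStats(M.astype(np.uint8)); i=1+st[1:,4].argmax(); M=l==i; print(st[i],ce[i])
import importlib
def io(c,mm,s,psi,ax=.009,tn=.014,ra=.018,ro=.024):
    rad=np.cos(psi)*u+np.sin(psi)*h; tan=np.sin(psi)*u-np.cos(psi)*h
    pts=np.array([proj(c,B+(s+q[3])*a+ro*rad+i*tn/2*tan+j*ra/2*rad+k*ax/2*a) for i,j,k in itertools.product((-1,1),repeat=3)])
    z=np.zeros(mm.shape,np.uint8); cv2.fillConvexPoly(z,cv2.convexHull(np.round(pts*16).astype(np.int32)),1,shift=4)
    return (mm&(z>0)).sum()/(mm|(z>0)).sum()
for D in((.009,.014),(.014,.009)):
    G=sorted([(io(W,M,s,p,*D),s,p) for s in np.arange(.064,.086,.001) for p in np.arange(1,2,.1)],reverse=True); print(D,np.array(G[:3]))
E
python3 j2.py|tail -16
```

```text
-0.  -0.3 -0.   0.  -0.   0.3 -0.1  0.4 -0.2  0.3  0.  -0.  -0. ]
axis [-0.5733  0.0173  0.8192] rest [0.5508 0.0351 0.2345]
clip s 0.07597009917172586 psi 1.4297648417622837 [ 0.5  0.8  2.3  0.7  1.3  0.1 -0.   0.9 -1.6 -1.5 -0.5 -1. ]
pin r 0.022 [0.0699 0.518 ] 1.7165613297609217e-27
pin r 0.025 [0.0762 0.5069] 2.1733685918690634e-24
pin r 0.028 [0.0825 0.4982] 6.563322731438818e-27
pin before r 0.022 [-0.0038  0.6715]
pin before r 0.025 [0.0029 0.6421]
pin before r 0.028 [0.0095 0.619 ]
[302  84  30  26 469] [316.8401  96.2708]
(0.009, 0.014) [[0.6625 0.074  1.4   ]
 [0.6583 0.084  1.2   ]
 [0.6558 0.079  1.3   ]]
(0.014, 0.009) [[0.6401 0.077  1.4   ]
 [0.6364 0.076  1.4   ]
 [0.6268 0.075  1.4   ]]
```

Emit:
{"api": "arm_command", "payload": {
  "plan": [
    [0,0,0,-3.5],
    [0,0,0,-3.5],
    [0,0,0,-3.5],
    [0,0,0,-3.5],
    [0,0,0,-3.5],
    [0,0,0,-3.5],
    [0,0,0,-3.5],
    [0,0,0,-3.5],
    [0,0,0,-3.5],
    [0,0,0,-3.5]
  ],
  "grip_force": 20
}}

```text
time: 13.88
eef_pos: [0.5111, 0.0392, 0.2756]
tcp_rot: [0.478, 0.522, -0.478, 0.52]
ft_force: [1.4, 1.5, -0.5]
gripper_width: 0.064
```

```bash
python3 st.py|tail -2
```

```text
13.8833 [0.5111 0.0392 0.2756] F [ 1.4205  1.5493 -0.5382] axial -1.2285628209603572 lat [0.7161 1.5706 0.4682] M [ 0.8692 -0.0055  0.5337] 0.06398754897964536
along 0.07203677811664569 off [0.0002 0.0013 0.0001]
```

Emit:
{"api": "arm_command", "payload": {
  "plan": [
    [0,0,0,-3.5],
    [0,0,0,-3.5],
    [0,0,0,-3.5],
    [0,0,0,-3.5],
    [0,0,0,-3.5],
    [0,0,0,-3.5],
    [0,0,0,-3.5],
    [0,0,0,-3.5],
    [0,0,0,-3.5],
    [0,0,0,0]
  ]
}}

```text
time: 14.72
eef_pos: [0.5116, 0.0379, 0.2757]
tcp_rot: [-0.601, -0.372, 0.602, -0.372]
ft_force: [3.1, -5.4, -4.3]
gripper_width: 0.0649
```

```bash
python3 st.py|tail -2
```

```text
14.7167 [0.5116 0.0379 0.2757] F [ 3.0531 -5.4001 -4.3095] axial -5.37421357506885 lat [-0.0281 -5.3071  0.0931] M [ 0.1862 -0.6731  0.5382] 0.06489869014987994
along 0.07177854616797785 off [0.0005 0.0001 0.0004]
```

Emit:
{"api": "arm_command", "payload": {
  "plan": [
    [0,0,0,-3.5],
    [0,0,0,-3.5],
    [0,0,0,-3.5],
    [0,0,0,0],
    [0,0,0,0],
    [0,0,0,0],
    [0,0,0,0],
    [0,0,0,0],
    [0,0,0,0],
    [0,0,0,0]
  ]
}}

```text
time: 15.55
eef_pos: [0.5115, 0.0366, 0.2757]
tcp_rot: [-0.632, -0.316, 0.633, -0.317]
ft_force: [1.8, -8.0, -5.2]
gripper_width: 0.0644
```

```bash
python3 st.py|tail -2; python3 look.py k2 180 50 340 170 5 .072 -.5|tail -1
```

```text
15.55 [0.5115 0.0366 0.2757] F [ 1.8344 -8.0456 -5.1896] axial -5.442201080416993 lat [-1.2859 -7.9514 -0.7313] M [-0.4577 -0.5875  0.4421] 0.06436378476276608
along 0.07179863114451719 off [ 0.0005 -0.0012  0.0003]
clip72-78 [171.6792 118.0694] [172.6543 121.6187] pin [187.7106  76.9458]
```

View pics/k2.png

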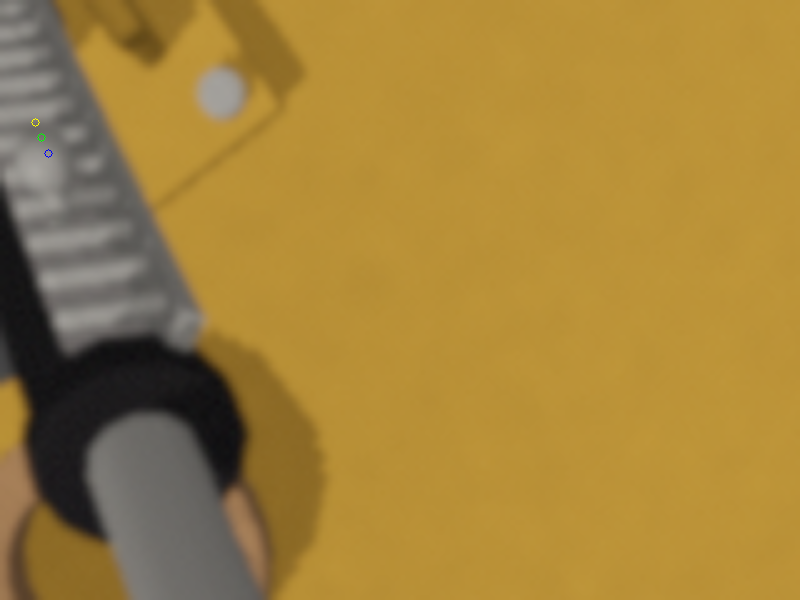

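```bash
cat > j3.py <<'E'
from fit import *
W=dict(np.load("k2.npz")); px=lambda x,y:np.array([180,50])-.5+np.array([x,y])/5
for r in(.022,.025,.028):
    z=least_squares(lambda v:proj(W,pt(q,q[3]+v[0],r,v[1]))-px(38,172),[.07,-.5],x_scale=[.01,.1]); print("ball r",r,z.x)
for t in((55,322),(42,280),(30,242),(50,204)):
    z=least_squares(lambda v:proj(W,pt(q,q[3]+v[0],.0158,v[1]))-px(*t),[.1,-.2],x_scale=[.01,.1]); print("tooth",t,z.x)
for k in range(5,10): print(.006+.012*k,(proj(W,pt(q,q[3]+.006+.012*k,.0158,-.126))-[180,50]+.5)*5,(proj(W,pt(q,q[3]+.006+.012*k,.0158,-.9))-[180,50]+.5)*5)
E
python3 j3.py|tail -12
```

```text
ball r 0.022 [ 0.0775 -0.4026]
ball r 0.025 [ 0.0834 -0.3944]
ball r 0.028 [ 0.0894 -0.388 ]
tooth (55, 322) [ 0.1104 -0.0377]
tooth (42, 280) [ 0.0978 -0.0589]
tooth (30, 242) [ 0.0857 -0.0767]
tooth (50, 204) [ 0.077  -0.4228]
0.066 [ 13.7827 184.709 ] [ 80.8459 173.2794]
0.07800000000000001 [ 25.8149 217.4932] [ 94.8338 205.3595]
0.09000000000000001 [ 38.6274 252.4033] [109.7188 239.497 ]
0.10200000000000001 [ 52.2986 289.6532] [125.59   275.8964]
0.114 [ 66.9179 329.486 ] [142.5489 314.7903]
```

Emit:
{"api": "arm_command", "payload": {
  "plan": [
    [0,-0.001,0,1.5],
    [0,-0.001,0,1.5],
    [0,0,0,0],
    [-0.0006,0,0.0008,0],
    [-0.0006,0,0.0008,0],
    [-0.0006,0,0.0008,0],
    [0,0,0,0],
    [0,0,0,0],
    [0,0,0,0],
    [0,0,0,0]
  ],
  "grip_force": 35
}}

```text
time: 16.43
eef_pos: [0.5094, 0.0348, 0.2776]
tcp_rot: [-0.623, -0.332, 0.625, -0.333]
ft_force: [2.8, -7.1, -6.7]
gripper_width: 0.0634
```

```bash
python3 st.py|tail -2
```

```text
16.4333 [0.5094 0.0348 0.2776] F [ 2.7535 -7.0571 -6.6971] axial -7.187050686831001 lat [-1.3671 -6.9328 -0.8095] M [-0.7706 -0.3333  0.2234] 0.06344178354759748
along 0.0745620351457945 off [-0.0001 -0.0031 -0.    ]
```

Emit:
{"api": "arm_command", "payload": {
  "plan": [
    [-0.0006,0,0.0008,0],
    [-0.0006,0,0.0008,0],
    [-0.0006,0,0.0008,0],
    [-0.0005,0,0.0008,0],
    [0,0,0,0],
    [0,0,0,0],
    [0,0,0,0],
    [0,0,0,0],
    [0,0,0,0],
    [0,0,0,0]
  ]
}}

```text
time: 17.27
eef_pos: [0.5073, 0.0348, 0.2805]
tcp_rot: [-0.623, -0.332, 0.625, -0.333]
ft_force: [5.9, -6.9, -8.6]
gripper_width: 0.0639
```

```bash
python3 st.py|tail -2
```

```text
17.2667 [0.5073 0.0348 0.2805] F [ 5.9407 -6.9268 -8.6414] axial -10.604868721386067 lat [-0.1395 -6.7434  0.0461] M [-0.8286 -0.72    0.1696] 0.06388466046226055
along 0.07810049525414697 off [-0.0001 -0.0031 -0.    ]
```

Emit:
{"api": "arm_command", "payload": {
  "plan": [
    [-0.0005,0,0.0007,0],
    [-0.0005,0,0.0007,0],
    [0,0,0,0],
    [0,0,0,0],
    [0,0,0,0],
    [0,0,0,0],
    [0,0,0,0],
    [0,0,0,0],
    [0,0,0,0],
    [0,0,0,0]
  ]
}}

```text
time: 18.1
eef_pos: [0.5064, 0.0348, 0.2817]
tcp_rot: [-0.623, -0.332, 0.625, -0.333]
ft_force: [7.1, -6.9, -9.7]
gripper_width: 0.0636
```

```bash
python3 st.py|tail -2
```

```text
18.1 [0.5064 0.0348 0.2817] F [ 7.0791 -6.8879 -9.6838] axial -12.110815586944288 lat [ 0.1355 -6.6783  0.2374] M [-0.8404 -0.7785  0.2294] 0.06360617034762811
along 0.07964494714276048 off [-0.0001 -0.0031 -0.    ]
```

Emit:
{"api": "arm_command", "payload": {
  "plan": [
    [0.0005,0,-0.0008,0],
    [0.0006,0,-0.0008,0],
    [0.0006,0,-0.0008,0],
    [0.0006,0,-0.0008,0],
    [0.0006,0,-0.0009,0],
    [0.0006,0,-0.0009,0],
    [0,0,0,0],
    [0,0,0,0],
    [0,0,0,0],
    [0,0,0,0]
  ]
}}

```text
time: 18.93
eef_pos: [0.5095, 0.0348, 0.2775]
tcp_rot: [-0.623, -0.332, 0.625, -0.333]
ft_force: [2.1, -6.6, -4.8]
gripper_width: 0.0637
```

```bash
python3 st.py|tail -2
```

```text
18.9333 [0.5095 0.0348 0.2775] F [ 2.1345 -6.637  -4.8477] axial -5.309816718182999 lat [-0.9099 -6.5451 -0.4979] M [-0.8144 -0.1832  0.1536] 0.06370025741189456
along 0.07437553832832804 off [-0.     -0.0031  0.    ]
```

Emit:
{"api": "arm_command", "payload": {
  "plan": [
    [0.0006,0,-0.0008,0],
    [0,0,0,0],
    [0,0,0,0],
    [0,0,0,0],
    [0,0,0,0],
    [0,0,0,0],
    [0,0,0,0],
    [0,0,0,0],
    [0,0,0,0],
    [0,0,0,0]
  ],
  "grip_force": 5
}}

```text
time: 19.77
eef_pos: [0.5099, 0.0349, 0.2771]
tcp_rot: [-0.623, -0.332, 0.625, -0.333]
ft_force: [-1.2, -6.3, -1.2]
gripper_width: 0.0661
```

Emit:
{"api": "arm_command", "payload": {
  "plan": [
    [0,0,0,0],
    [0,0,0,0],
    [0,0,0,0],
    [0,0,0,0],
    [0,0,0,0],
    [0,0,0,0],
    [0,0,0,0],
    [0,0,0,0],
    [0,0,0,0],
    [0,0,0,0]
  ],
  "fingers": -1
}}

```text
time: 20.6
eef_pos: [0.5106, 0.0365, 0.2776]
tcp_rot: [0.624, 0.333, -0.624, 0.333]
ft_force: [-0.5, 0.5, 0.0]
gripper_width: 0.0884
```

Emit:
{"api": "arm_command", "payload": {
  "plan": [
    [0,0,0.003,0],
    [0,0,0.01,0],
    [0,0,0.02,0],
    [0,0,0.02,0],
    [0,0,0.02,0],
    [0,0,0.02,3],
    [0.01,0,0.01,4],
    [0.02,0,0,5],
    [0.02,0,0,5],
    [0.02,0,0,5]
  ]
}}

```text
time: 21.43
eef_pos: [0.5816, 0.0364, 0.3823]
tcp_rot: [0.548, 0.447, -0.547, 0.448]
ft_force: [-0.2, -0.2, -0.1]
gripper_width: 0.0883
```

Emit:
{"api": "arm_command", "payload": {
  "plan": [
    [0.02,0.001,0,5],
    [0.02,0.001,0,5],
    [0.02,0.001,-0.005,2],
    [0.02,0.001,-0.02,0],
    [0.018,0,-0.025,0],
    [0,0,-0.03,0],
    [0,0,-0.03,0],
    [0,0,-0.03,0],
    [0,0,-0.02,0],
    [0,0,0,0]
  ]
}}

```text
time: 22.27
eef_pos: [0.6759, 0.0407, 0.2152]
tcp_rot: [0.497, 0.503, -0.501, 0.498]
ft_force: [0.6, 0.3, -0.8]
gripper_width: 0.088
```

```bash
cat > fin.py <<'E'
from fit import *
W=capture("wrist"); V=capture("scene"); 
np.savez("f.npz",**{k:W[k] for k in("image","mtx","world_from_camera")})
x0,y0=180,140
i=cv2.resize(W["image"][140:300,180:330,::-1],None,fx=3.6,fy=3.6,interpolation=cv2.INTER_CUBIC)
for sl,col in((.06,(0,255,255)),(.072,(0,255,0)),(.084,(255,0,0))):
    cv2.circle(i,tuple(np.round((proj(W,pt(q,q[3]+sl,.025,-.5))-[x0,y0]+.5)*3.6).astype(int)),3,col,1)
j=cv2.resize(V["image"][170:260,205:250,::-1],None,fx=5.5,fy=6.4,interpolation=cv2.INTER_CUBIC)
cv2.imwrite("pics/fin.png",np.hstack([i,j[:i.shape[0]]])); print(i.shape,j.shape,read_state()["eef_pos"])
E
python3 fin.py|tail -1
```

```text
(576, 540, 3) (576, 248, 3) [0.6787 0.0404 0.221 ]
```

View pics/fin.png

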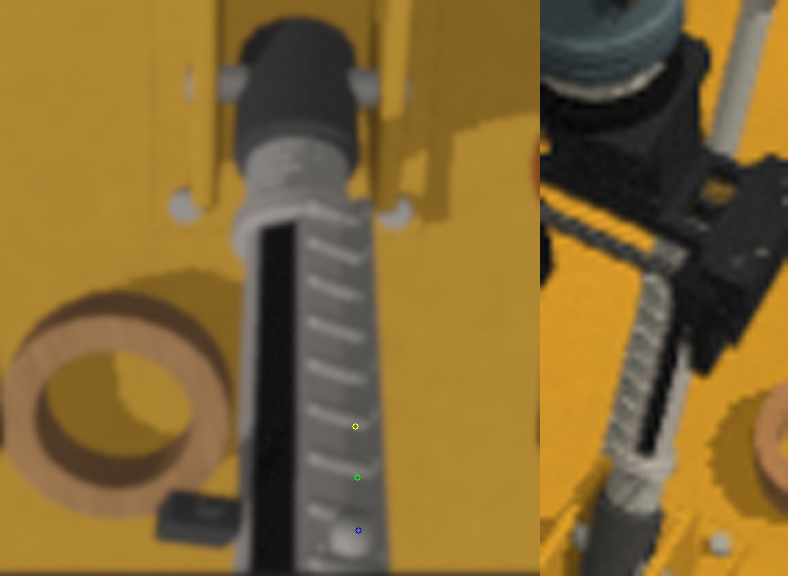

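```bash
cat > j4.py <<'E'
from fit import *
W=capture("wrist"); 
im=W["image"]; cr2=lambda p:np.array([180,140])-.5+np.array(p)/3.6
# tooth brightness profile along inner-end line in several views
line=np.array([cr2((318,y)) for y in np.arange(195,576,1.)])
G=cv2.cvtColor(im,cv2.COLOR_RGB2GRAY).astype(np.float32)
pr=sum(cv2.remap(G,(line[:,0]+o).astype(np.float32),line[:,1].astype(np.float32),cv2.INTER_CUBIC).ravel() for o in(-1,0,1))/3
from scipy.signal import find_peaks
pk,_=find_peaks(pr,prominence=6); ys=195+pk; print("peaks",ys)
for y in ys:
    z=least_squares(lambda v:proj(W,pt(q,q[3]+v[0],.0158,v[1]))-cr2((318,y)),[.05,-.15],x_scale=[.01,.1]); print("tooth s",z.x)
for r in(.022,.025,.028):
    z=least_squares(lambda v:proj(W,pt(q,q[3]+v[0],r,v[1]))-cr2((348,537)),[.07,-.5],x_scale=[.01,.1]); print("ball",r,z.x)
g=regions_of("clip_mark",W); M=g[0]["mask"]; print(g[0]["confidence"],M.sum(),np.argwhere(M).mean(0)[::-1])
import j2
for D in((.009,.014),(.014,.009)):
    H=sorted([(j2.io(W,M,s,p,*D),s,p) for s in np.arange(.064,.092,.001) for p in np.arange(1,2,.1)],reverse=True); print(D,np.array(H[:4]))
for n in("rest","pin","clip_mark"): print(n,[(r["position"],r["confidence"]) for r in find_in(n,W)[:1]])
E
python3 j4.py|grep -v "^ -0\|^axis\|clip s"
```

```text
[ 0.6904  0.0309 -0.0302  0.0735  0.0158 -0.1257 -0.5046  0.0569] [ 0.  -0.8  0.   0.2  0.   0.5  0.   0.1  0.  -0.2  0.  -0.   0.  -0.2
peaks [219 252 288 328 371 414 460 511 562]
tooth s [-0.0049 -0.3207]
tooth s [ 0.0063 -0.3143]
tooth s [ 0.0178 -0.3077]
tooth s [ 0.03   -0.3008]
tooth s [ 0.0424 -0.2938]
tooth s [ 0.0541 -0.2871]
tooth s [ 0.066  -0.2805]
tooth s [ 0.0784 -0.2735]
tooth s [ 0.09   -0.2669]
ball 0.022 [ 0.0855 -0.5089]
ball 0.025 [ 0.0866 -0.4277]
ball 0.028 [ 0.0877 -0.3666]
0.79 321 [234.8505 283.2804]
pin r 0.022 [0.0699 0.518 ] 1.7165613297609217e-27
pin r 0.025 [0.0762 0.5069] 2.1733685918690634e-24
pin r 0.028 [0.0825 0.4982] 6.563322731438818e-27
pin before r 0.022 [-0.0038  0.6715]
pin before r 0.025 [0.0029 0.6421]
pin before r 0.028 [0.0095 0.619 ]
[302  84  30  26 469] [316.8401  96.2708]
(0.009, 0.014) [[0.6625 0.074  1.4   ]
 [0.6583 0.084  1.2   ]
 [0.6558 0.079  1.3   ]]
(0.014, 0.009) [[0.6401 0.077  1.4   ]
 [0.6364 0.076  1.4   ]
 [0.6268 0.075  1.4   ]]
(0.009, 0.014) [[0.8709 0.075  1.7   ]
 [0.836  0.074  1.8   ]
 [0.8351 0.074  1.7   ]
 [0.8329 0.076  1.5   ]]
(0.014, 0.009) [[0.704  0.076  1.7   ]
 [0.7022 0.075  1.7   ]
 [0.7007 0.073  1.7   ]
 [0.6991 0.074  1.7   ]]
rest [([0.5791, 0.032, 0.201], 0.72)]
pin [([0.5767, 0.0297, 0.2031], 0.68)]
clip_mark [([0.6137, 0.0564, 0.1668], 0.63)]
```

Emit:
{"api": "arm_command", "payload": {
  "plan": [
    [0,0,0.03,0],
    [0,0,0.035,0],
    [0,0,0.035,-1],
    [-0.01,0,0.035,-4],
    [-0.027,-0.001,0.03,-4],
    [-0.035,-0.001,0,-4],
    [-0.035,-0.001,0,-4],
    [-0.035,-0.001,0,-4],
    [-0.03,0,0,-4],
    [-0.005,0,-0.01,0]
  ]
}}

```text
time: 23.45
eef_pos: [0.4992, 0.0367, 0.3796]
tcp_rot: [0.598, 0.378, -0.595, 0.381]
ft_force: [0.9, 0.3, -0.4]
gripper_width: 0.0883
```

```bash
python3 st.py|tail -2
```

```text
23.45 [0.4992 0.0367 0.3796] F [ 0.881   0.2721 -0.4369] axial -0.8583506942308077 lat [0.3889 0.2869 0.2662] M [0.0205 0.1233 0.0323] 0.0882921625463275
along 0.16400278183789094 off [ 0.0411 -0.0027  0.0288]
```

Emit:
{"api": "arm_command", "payload": {
  "plan": [
    [0.001,0,-0.006,0],
    [0.001,0,-0.015,0],
    [0.001,0,-0.02,0],
    [0,0,-0.02,0],
    [0,0,-0.018,0],
    [0,0,-0.01,0],
    [0,0,-0.004,0],
    [0,0,0,0],
    [0,0,0,0],
    [0,0,0,0]
  ]
}}

```text
time: 24.28
eef_pos: [0.5055, 0.0363, 0.284]
tcp_rot: [0.596, 0.38, -0.595, 0.381]
ft_force: [-0.5, 0.5, 0.0]
gripper_width: 0.088
```

Emit:
{"api": "arm_command", "payload": {
  "plan": [
    [0,0,0,0],
    [0,0,0,0],
    [0,0,0,0],
    [0,0,0,0],
    [0,0,0,3],
    [0,0,0,6],
    [0,0,0,6],
    [0,0,0,6],
    [0,0,0,6],
    [0,0,0,6]
  ],
  "fingers": 1,
  "grip_force": 12
}}

```text
time: 25.12
eef_pos: [0.5048, 0.0359, 0.2828]
tcp_rot: [0.462, 0.535, -0.462, 0.536]
ft_force: [1.5, -0.5, -1.3]
gripper_width: 0.0655
```

```bash
python3 st.py|tail -2
```

```text
25.1167 [0.5048 0.0359 0.2828] F [ 1.4737 -0.5394 -1.2892] axial -1.9103320319104904 lat [ 0.3784 -0.5064  0.2758] M [-0.6244 -0.1658 -0.4721] 0.06548651656052867
along 0.08143455889891212 off [-0.0007 -0.0021 -0.0004]
```

Emit:
{"api": "arm_command", "payload": {
  "plan": [
    [0,0,0,6],
    [0,0,0,6],
    [0,0,0,6],
    [0,0,0,6],
    [0,0,0,6],
    [0,0,0,4],
    [0,0,0,0],
    [0,0,0,0],
    [0,0,0,0],
    [0,0,0,0]
  ]
}}

```text
time: 25.95
eef_pos: [0.5044, 0.0383, 0.2817]
tcp_rot: [0.288, 0.647, -0.285, 0.646]
ft_force: [2.3, 8.1, -4.5]
gripper_width: 0.0663
```

```bash
cat > ball.py <<'E'
from fit import *
import sys
def ball(W,k1,ang=0):
    c=np.array([200,50])-.5+np.array([692,205])/5
    Mr=cv2.getRotationMatrix2D(tuple(c),ang,1); I=cv2.warpAffine(k1["image"],Mr,(512,384))
    x,y=np.round(c).astype(int); T=I[y-8:y+9,x-8:x+9]; d=c-[x,y]
    r=cv2.matchTemplate(W["image"],T,cv2.TM_CCOEFF_NORMED); best=[]
    for s in np.arange(.05,.105,.001):
        for p in np.arange(-.6,.75,.03):
            o=proj(W,pt(q,q[3]+s,.025,p)); i,j=np.round(o).astype(int)-8
            if 0<=j<r.shape[0] and 0<=i<r.shape[1]: best.append((r[j,i],s*1e3,p,*o))
    best.sort(reverse=True); return best[:2]
if __name__=="__main__":
    k1=dict(np.load("k1.npz")); W=capture("wrist")
    for b in ball(W,k1,float(sys.argv[1])): print("ball",np.array(b))
    print("k1 self",np.array(ball(k1,k1)[0]))
E
python3 st.py|tail -2; python3 ball.py 0|tail -3
```

```text
25.95 [0.5044 0.0383 0.2817] F [ 2.3138  8.0904 -4.5482] axial -4.912530919935733 lat [-0.5028  8.1754 -0.5239] M [ 0.9555 -0.2367 -0.3736] 0.06630299691939819
along 0.08085285138429468 off [-0.0015  0.0003 -0.0011]
ball [  0.7338  85.       0.6    337.8607  90.3358]
ball [  0.7338  84.       0.6    338.1098  89.8459]
k1 self [  1.      76.       0.51   337.8547  90.3793]
```

Emit:
{"api": "arm_command", "payload": {
  "plan": [
    [0,0.001,0,-4],
    [0.0005,0,-0.0007,0],
    [0.0012,0,-0.0017,0],
    [0.0012,0,-0.0017,0],
    [0.0012,0,-0.0017,0],
    [0.0012,0,-0.0017,0],
    [0.0012,0,-0.0017,0],
    [0.0012,0,-0.0017,0],
    [0.0011,0,-0.0016,0],
    [0,0,0,0]
  ],
  "grip_force": 15
}}

```text
time: 26.83
eef_pos: [0.5125, 0.0394, 0.2692]
tcp_rot: [0.309, 0.638, -0.308, 0.635]
ft_force: [-0.9, 7.3, -1.9]
gripper_width: 0.0661
```

```bash
python3 st.py|tail -2; python3 ball.py 0|tail -3|head -2
```

```text
26.8333 [0.5125 0.0394 0.2692] F [-0.929   7.2848 -1.8887] axial -0.8886227847874683 lat [-1.4385  7.3001 -1.1608] M [1.2066 0.4152 0.0621] 0.06605805730015615
along 0.065967652007867 off [-0.0019  0.0016 -0.0014]
ball [  0.8574  70.       0.57   333.5781  85.0006]
ball [  0.8574  70.       0.54   334.4679  85.1957]
```

Emit:
{"api": "arm_command", "payload": {
  "plan": [
    [0,0,0,-4],
    [0,0,0,-4],
    [0,0,0,-4],
    [0,0,0,-4],
    [0,0,0,-4],
    [0,0,0,-4],
    [0,0,0,0],
    [0,0,0,0],
    [0,0,0,0],
    [0,0,0,0]
  ]
}}

```text
time: 27.72
eef_pos: [0.5131, 0.0377, 0.2699]
tcp_rot: [0.434, 0.559, -0.434, 0.558]
ft_force: [-2.9, 2.4, -0.1]
gripper_width: 0.0647
```

```bash
python3 st.py|tail -2; for a in 24 12 -24; do python3 ball.py $a|tail -3|head -1; done
```

```text
27.7167 [0.5131 0.0377 0.2699] F [-2.8805  2.4086 -0.125 ] axial 1.5907365441264414 lat [-1.9684  2.3811 -1.4282] M [0.7996 0.4981 0.2482] 0.06466515212822153
along 0.06618975176512461 off [-0.0011 -0.     -0.0008]
ball [  0.757   69.       0.3    287.1138  59.4372]
ball [  0.6872  69.       0.3    287.0379  59.4689]
ball [  0.5727  50.       0.66   278.679   50.271 ]
```

Emit:
{"api": "arm_command", "payload": {
  "plan": [
    [-0.0006,0,0.0008,0],
    [-0.0006,0,0.0008,0],
    [0,0,0,-3.5],
    [0,0,0,-3.5],
    [0,0,0,-1],
    [0,0,0,0],
    [0,0,0,0],
    [0,0,0,0],
    [0,0,0,0],
    [0,0,0,0]
  ]
}}

```text
time: 28.7
eef_pos: [0.5121, 0.0373, 0.2717]
tcp_rot: [0.472, 0.526, -0.472, 0.526]
ft_force: [-3.4, 2.4, -1.1]
gripper_width: 0.0638
```

```bash
python3 st.py|tail -2; for a in 36 28; do python3 ball.py $a|tail -3|head -2; done
```

```text
28.7 [0.5121 0.0373 0.2717] F [-3.3761  2.382  -1.1228] axial 1.0570660147693587 lat [-2.77    2.3637 -1.9887] M [0.6578 0.6477 0.2765] 0.063849333906219
along 0.06817479108468455 off [-0.001  -0.0004 -0.0007]
ball [  0.5415  70.       0.18   270.3253  55.2315]
ball [  0.5415  69.       0.18   270.3822  54.6092]
ball [  0.5311  70.       0.21   269.3965  55.2929]
ball [  0.5311  69.       0.24   268.5365  54.7345]
```

Emit:
{"api": "arm_command", "payload": {
  "plan": [
    [-0.0006,0,0.0008,0],
    [-0.0006,0,0.0008,0],
    [-0.0006,0,0.0008,0],
    [0,0,0,0],
    [0,0,0,0],
    [0,0,0,0],
    [0,0,0,0],
    [0,0,0,0],
    [0,0,0,0],
    [0,0,0,0]
  ],
  "grip_force": 20
}}

```text
time: 29.63
eef_pos: [0.5104, 0.0374, 0.2741]
tcp_rot: [0.472, 0.526, -0.472, 0.526]
ft_force: [0.7, 2.4, -5.9]
gripper_width: 0.0643
```

```bash
python3 st.py|tail -2; for a in 36 28; do python3 ball.py $a|tail -3|head -1; done
```

```text
29.6333 [0.5104 0.0374 0.2741] F [ 0.6841  2.3989 -5.8519] axial -5.144609483763429 lat [-2.2655  2.4879 -1.6375] M [0.6725 0.1311 0.292 ] 0.06428394390911105
along 0.07113113252404546 off [-0.001  -0.0004 -0.0007]
ball [  0.5041  73.       0.21   269.3731  55.3088]
ball [  0.5063  73.       0.21   269.3722  55.3085]
```

Emit:
{"api": "arm_command", "payload": {
  "plan": [
    [0.0005,0,-0.0007,-3.5],
    [0,0,0,-4],
    [0,0,0,-4],
    [0,0,0,-4],
    [0,0,0,-4],
    [0,0,0,-4],
    [0,0,0,-4],
    [0,0,0,-4],
    [0,0,0,-4],
    [0,0,0,-3.5]
  ]
}}

```text
time: 30.57
eef_pos: [0.5121, 0.0377, 0.2744]
tcp_rot: [0.622, 0.337, -0.62, 0.338]
ft_force: [2.3, 1.1, -5.1]
gripper_width: 0.0671
```

```bash
python3 st.py|tail -2
cat > b2.py <<'E'
from fit import *
import ball
k2=dict(np.load("k2.npz")); W=capture("wrist"); np.savez("k3.npz",**{k:W[k] for k in("image","mtx","world_from_camera")})
c=np.round(np.array([180,50])-.5+np.array([38,172])/5).astype(int); x,y=c; T=k2["image"][y-6:y+7,x-6:x+7]
for n,w_ in(("now",W),("k2",k2)):
    r=cv2.matchTemplate(w_["image"],T,cv2.TM_CCOEFF_NORMED); b=[]
    for s in np.arange(.05,.1,.001):
        for p in np.arange(-.7,.4,.03):
            o=proj(w_,pt(q,q[3]+s,.025,p)); i,j=np.round(o).astype(int)-6
            if 0<=j<r.shape[0] and 0<=i<r.shape[1]: b.append((r[j,i],s*1e3,p,*o))
    b.sort(reverse=True)
    for t in b[:40:13]: print(n,np.array(t))
E
python3 b2.py|tail -8
```

```text
30.5667 [0.5121 0.0377 0.2744] F [ 2.2764  1.0591 -5.127 ] axial -5.486851500533184 lat [-0.8694  1.154  -0.6321] M [ 1.0741 -0.7456  0.6335] 0.0670734979121
along 0.07042242153625117 off [ 0.0003 -0.0001  0.0002]
now [  0.9678  72.      -0.37   193.8142  73.0448]
now [  0.7345  76.      -0.34   193.7079  75.4835]
now [  0.6927  68.      -0.37   193.0512  70.8754]
now [  0.6274  68.      -0.4    193.9251  70.6849]
k2 [  1.      84.      -0.37   186.5099  84.4514]
k2 [  0.7759  82.      -0.43   187.8423  82.821 ]
k2 [  0.6784  85.      -0.46   189.4234  84.2959]
k2 [  0.6122  97.      -0.34   188.5875  92.397 ]
```

Emit:
{"api": "arm_command", "payload": {
  "plan": [
    [0,0,0,-3],
    [0,0,0,-2],
    [-0.0006,0,0.0008,0],
    [-0.0006,0,0.0008,0],
    [-0.0006,0,0.0008,0],
    [-0.0006,0,0.0008,0],
    [-0.0005,0,0.0008,0],
    [0,0,0,0],
    [0,0,0,0],
    [0,0,0,0]
  ],
  "grip_force": 35
}}

```text
time: 31.45
eef_pos: [0.5095, 0.0377, 0.2779]
tcp_rot: [0.636, 0.311, -0.633, 0.312]
ft_force: [7.0, 2.9, -8.1]
gripper_width: 0.0664
```

```bash
python3 st.py|tail -2
```

```text
31.45 [0.5095 0.0377 0.2779] F [ 7.0055  2.8755 -8.0579] axial -10.567826530801081 lat [0.9466 3.0583 0.5993] M [ 1.8007 -1.966   0.8707] 0.0664280536238544
along 0.07480252524933725 off [ 0.0002 -0.0002  0.0001]
```

10.6 N; add 1.5 mm and hold.

Emit:
{"api": "arm_command", "payload": {
  "plan": [
    [-0.0005,0,0.0007,0],
    [-0.0005,0,0.0006,0],
    [0,0,0,0],
    [0,0,0,0],
    [0,0,0,0],
    [0,0,0,0],
    [0,0,0,0],
    [0,0,0,0],
    [0,0,0,0],
    [0,0,0,0]
  ]
}}

```text
time: 32.28
eef_pos: [0.5086, 0.0376, 0.2791]
tcp_rot: [0.636, 0.311, -0.633, 0.312]
ft_force: [7.2, 2.4, -7.6]
gripper_width: 0.0668
```

```bash
python3 st.py|tail -2; python3 b2.py|tail -8|head -2
```

```text
32.2833 [0.5086 0.0376 0.2791] F [ 7.1563  2.3907 -7.5811] axial -10.272048550933103 lat [1.267  2.5684 0.8338] M [ 1.7027 -2.0729  0.8704] 0.0667881122577462
along 0.07628799105067843 off [ 0.0002 -0.0003  0.0001]
now [  0.8777  79.      -0.43   186.0186  79.0736]
now [  0.7314  81.      -0.4    185.5786  80.3822]
```

Emit:
{"api": "arm_command", "payload": {
  "plan": [
    [0,0,0,0],
    [0,0,0,0],
    [-0.0006,0,0.0008,0],
    [-0.0006,0,0.0008,0],
    [0,0,0,0],
    [0,0,0,0],
    [0,0,0,0],
    [0,0,0,0],
    [0,0,0,0],
    [0,0,0,0]
  ],
  "grip_force": 55
}}

```text
time: 33.17
eef_pos: [0.5076, 0.0378, 0.2806]
tcp_rot: [0.636, 0.311, -0.633, 0.312]
ft_force: [8.9, 2.6, -9.3]
gripper_width: 0.066
```

```bash
python3 st.py|tail -2
```

```text
33.1667 [0.5076 0.0378 0.2806] F [ 8.9083  2.6034 -9.3241] axial -12.700714670415309 lat [1.6265 2.8231 1.0803] M [ 1.9794 -2.3469  0.9632] 0.06597137654667071
along 0.07807751288471892 off [ 0.0002 -0.0001  0.0001]
```

Emit:
{"api": "arm_command", "payload": {
  "plan": [
    [0,0,0,0],
    [0.0006,0,-0.0008,0],
    [0.0006,0,-0.0008,0],
    [0.0006,0,-0.0008,0],
    [0.0006,0,-0.0008,0],
    [0.0006,0,-0.0008,0],
    [0.0006,0,-0.0008,0],
    [0.0005,0,-0.0007,0],
    [0,0,0,0],
    [0,0,0,0]
  ]
}}

```text
time: 34.0
eef_pos: [0.5113, 0.0378, 0.2756]
tcp_rot: [0.636, 0.312, -0.633, 0.312]
ft_force: [5.2, 3.6, -4.5]
gripper_width: 0.0661
```

```bash
python3 st.py|tail -2;python3 b2.py|tail -8|head -1
```

```text
34.0 [0.5113 0.0378 0.2756] F [ 5.1963  3.5773 -4.5082] axial -6.610430022515631 lat [1.4062 3.6916 0.9071] M [ 1.9579 -1.6914  0.932 ] 0.06612952081116553
along 0.07189544634050862 off [ 0.0004 -0.0001  0.0002]
now [  0.8693  73.      -0.43   186.0974  78.2128]
```

Emit:
{"api": "arm_command", "payload": {
  "plan": [
    [0.0006,0,-0.0008,0],
    [0.0006,0,-0.0008,0],
    [0,0,0,0],
    [0,0,0,0],
    [0,0,0,0],
    [0,0,0,0],
    [0,0,0,0],
    [0,0,0,0],
    [0,0,0,0],
    [0,0,0,0]
  ],
  "grip_force": 8
}}

```text
time: 34.88
eef_pos: [0.5111, 0.0372, 0.2732]
tcp_rot: [-0.635, -0.311, 0.635, -0.311]
ft_force: [-1.1, -3.5, -0.5]
gripper_width: 0.0682
```

Emit:
{"api": "arm_command", "payload": {
  "plan": [
    [0,0,0,0],
    [0,0,0,0],
    [0,0,0,0],
    [0,0,0,0],
    [0,0,0,0],
    [0,0,0,0],
    [0,0,0,0],
    [0,0,0,0],
    [0,0,0,0],
    [0,0,0,0]
  ],
  "fingers": -1
}}

```text
time: 35.72
eef_pos: [0.5111, 0.0374, 0.2732]
tcp_rot: [0.635, 0.311, -0.635, 0.311]
ft_force: [0.3, -0.6, -0.7]
gripper_width: 0.088
```

Emit:
{"api": "arm_command", "payload": {
  "plan": [
    [0,0,0.003,0],
    [0,0,0.01,0],
    [0,0,0.02,0],
    [0,0,0.025,0],
    [0,0,0.025,2],
    [0,0,0.022,5],
    [0.015,0,0,5],
    [0.03,0,0,5],
    [0.03,0,0,5],
    [0.03,0,0,5]
  ]
}}

```text
time: 36.55
eef_pos: [0.6174, 0.0375, 0.3799]
tcp_rot: [0.544, 0.451, -0.543, 0.452]
ft_force: [0.4, -0.6, 1.0]
gripper_width: 0.0879
```

Emit:
{"api": "arm_command", "payload": {
  "plan": [
    [0.03,0.001,0,5],
    [0.03,0,-0.005,2],
    [0,0,-0.025,0],
    [0,0,-0.03,0],
    [0,0,-0.03,0],
    [0,0,-0.03,0],
    [0,0,-0.03,0],
    [0,0,-0.015,0],
    [0,0,0,0],
    [0,0,0,0]
  ]
}}

```text
time: 37.38
eef_pos: [0.6761, 0.0384, 0.2133]
tcp_rot: [-0.516, -0.483, 0.517, -0.483]
ft_force: [0.6, 0.2, 0.5]
gripper_width: 0.0882
```

```bash
cat > j5.py <<'E'
from fit import *
F=dict(np.load("f.npz")); c=np.array([180,140])-.5+np.array([348,537])/3.6; x,y=np.round(c).astype(int); T=F["image"][y-5:y+6,x-6:x+7]
W=capture("wrist"); np.savez("f2.npz",**{k:W[k] for k in("image","mtx","world_from_camera")}); r=cv2.matchTemplate(W["image"],T,cv2.TM_CCOEFF_NORMED); print(read_state()["time"],read_state()["eef_pos"],read_state()["gripper_width"])
b=[]
for s in np.arange(.04,.1,.001):
    for p in np.arange(-.7,.7,.05):
        o=proj(W,pt(q,q[3]+s,.025,p)); i,j=np.round(o).astype(int)-[6,5]
        if 0<=j<r.shape[0] and 0<=i<r.shape[1]: b.append((r[j,i],s*1e3,p,*o))
b.sort(reverse=True); print(np.array(b[:1]),np.array(b[12:60:12]))
g=regions_of("clip_mark",W)[0]["mask"]
import j2
H=sorted([(j2.io(W,g,s,p),s,p) for s in np.arange(.064,.092,.001) for p in np.arange(1,2,.1)],reverse=True); print("clip",np.array(H[:3]))
E
python3 j5.py|tail -26|grep -v "pin\|teeth"; python3 -c "print()"
```

```text
[ 0.6904  0.0309 -0.0302  0.0735  0.0158 -0.1257 -0.5046  0.0569] [ 0.  -0.8  0.   0.2  0.   0.5  0.   0.1  0.  -0.2  0.  -0.   0.  -0.2
 -0.  -0.3 -0.   0.  -0.   0.3 -0.1  0.4 -0.2  0.3  0.  -0.  -0. ]
axis [-0.5733  0.0173  0.8192] rest [0.5508 0.0351 0.2345]
clip s 0.07597009917172586 psi 1.4297648417622837 [ 0.5  0.8  2.3  0.7  1.3  0.1 -0.   0.9 -1.6 -1.5 -0.5 -1. ]
37.4333 [0.677  0.0383 0.2149] 0.08804219118077125
[[  0.9357  73.      -0.5    280.4041 273.9397]] [[  0.6437  47.      -0.2    269.9569 243.2097]
 [  0.602   46.      -0.25   271.3222 242.2425]
 [  0.5771  58.      -0.45   277.7402 256.1197]
 [  0.5538  59.      -0.4    276.4691 257.0385]]
[302  84  30  26 469] [316.8401  96.2708]
(0.009, 0.014) [[0.6625 0.074  1.4   ]
 [0.6583 0.084  1.2   ]
 [0.6558 0.079  1.3   ]]
(0.014, 0.009) [[0.6401 0.077  1.4   ]
 [0.6364 0.076  1.4   ]
 [0.6268 0.075  1.4   ]]
clip [[0.8586 0.076  1.6   ]
 [0.8586 0.075  1.6   ]
 [0.8496 0.075  1.7   ]]
```

```bash
python3 -c "
from plant import *
print(hand_in())"
```

```text
the job is handed in; nothing more can be done
None
```

I set the prop, locked it with the pin in the 72 mm notch, tugged it and handed the job in at about 37.4 s. It took two tries: the first locking went one notch too far.

**First try:** I gripped the rest by its bar ends, unlocked it and drew it out about 72 mm. While I twisted it back, the rest crept up in the jaws and the pin locked in the 84 mm notch. I tugged it there at about 12 N before the picture showed the mistake.

**Second try:** I regripped the rest, unlocked it and lowered it. I measured the pin during the twist and locked it fully clockwise at 72 mm. The tug first stuck at about 10 N because the grip was slipping. With a firmer grip it reached 12.7 N along the prop, held for about half a second. I then lowered the rest until the foot was seated and let go.

**Last checks:**
- **Pin:** it reads 73 mm, which is the 72 mm notch with normal play. Its angle matches the locked position at the start.
- **Clip:** it reads about 75–76 mm, so 72 is nearer than 84. The margin to the 78 mm halfway point is only 2–3 mm, about as large as the measuring error.
- **Side force:** during the final tug it was about 3 N, and I took no picture of the foot lifting. The lift is inferred from the pin rising about 6–7 mm (including notch play) and coming back.
- **Clear of the scene:** the gripper was open and touching nothing. I did not check the other objects one by one.

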